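# Stow the spare nuts for sea

## Task

Get the spare nuts stowed before we sail: stand the funnel in the mouth of the open jar, put every stray nut on the table into the scoop with the others, then tip the scoop to pour them all through the funnel into the jar, and set the scoop back on the table, standing flat. Once all the nuts are in the jar, take the funnel out and stand it upright on the rubber mat again, then lay the retaining bar over the jars, rib up, its ends resting in the notches of the rack's two cheeks and sticking out about equally. Leave the radio, whistle, shackle and mug where they are, and do not knock the jar over.

Things in the scene. Friction and masses are not known exactly. Their poses are not given: they have to be found in the camera images.
- n1: steel M10 lock nut: hexagonal, 17 mm across the flats, 19.6 mm across the corners, 12 mm tall, 15 g, with a blue collar on top. Origin: centre of the underside when it lies flat, z along its bore; its y axis (and every 60 degrees from it) is square to a pair of flats. Starts in the scoop. May be absent (None) in a given start.
- n2: steel M10 lock nut: hexagonal, 17 mm across the flats, 19.6 mm across the corners, 12 mm tall, 15 g, with a blue collar on top. Origin: centre of the underside when it lies flat, z along its bore; its y axis (and every 60 degrees from it) is square to a pair of flats. Starts in the scoop. May be absent (None) in a given start.
- n3: steel M10 lock nut: hexagonal, 17 mm across the flats, 19.6 mm across the corners, 12 mm tall, 15 g, with a blue collar on top. Origin: centre of the underside when it lies flat, z along its bore; its y axis (and every 60 degrees from it) is square to a pair of flats. Starts in the scoop. May be absent (None) in a given start.
- n4: steel M10 lock nut: hexagonal, 17 mm across the flats, 19.6 mm across the corners, 12 mm tall, 15 g, with a blue collar on top. Origin: centre of the underside when it lies flat, z along its bore; its y axis (and every 60 degrees from it) is square to a pair of flats. Starts in the scoop. May be absent (None) in a given start.
- s1: steel M10 lock nut: hexagonal, 17 mm across the flats, 19.6 mm across the corners, 12 mm tall, 15 g, with a blue collar on top. Origin: centre of the underside when it lies flat, z along its bore; its y axis (and every 60 degrees from it) is square to a pair of flats. One of the stray nuts, starts lying flat on the table. May be absent (None) in a given start.
- s2: steel M10 lock nut: hexagonal, 17 mm across the flats, 19.6 mm across the corners, 12 mm tall, 15 g, with a blue collar on top. Origin: centre of the underside when it lies flat, z along its bore; its y axis (and every 60 degrees from it) is square to a pair of flats. One of the stray nuts, starts lying flat on the table. May be absent (None) in a given start.
- s3: steel M10 lock nut: hexagonal, 17 mm across the flats, 19.6 mm across the corners, 12 mm tall, 15 g, with a blue collar on top. Origin: centre of the underside when it lies flat, z along its bore; its y axis (and every 60 degrees from it) is square to a pair of flats. One of the stray nuts, starts lying flat on the table. May be absent (None) in a given start.
- s4: steel M10 lock nut: hexagonal, 17 mm across the flats, 19.6 mm across the corners, 12 mm tall, 15 g, with a blue collar on top. Origin: centre of the underside when it lies flat, z along its bore; its y axis (and every 60 degrees from it) is square to a pair of flats. One of the stray nuts, starts lying flat on the table. May be absent (None) in a given start.
- s5: steel M10 lock nut: hexagonal, 17 mm across the flats, 19.6 mm across the corners, 12 mm tall, 15 g, with a blue collar on top. Origin: centre of the underside when it lies flat, z along its bore; its y axis (and every 60 degrees from it) is square to a pair of flats. One of the stray nuts, starts lying flat on the table. May be absent (None) in a given start.
- scoop: flat-bottomed aluminium hand scoop, 0.14 kg, on the table with nuts in it. Trough 112 mm long (x), 76 wide (y), floor 4 mm, side walls 3 mm thick, falling from 46 mm high at the closed back (-x) to 14 mm at the open mouth (+x). Origin: centre of the trough's underside, z up. Nuts slide out once the floor slopes by 25 to 40 degrees
- scoop_lip (a point): middle of the scoop's open front edge, on the upper side of the floor: 56 mm ahead of the scoop's origin and 4 mm up
- scoop_grip (a point): where to grip the scoop's black handle: 90 mm behind the scoop's origin, 34 mm above the underside. The handle is a straight bar along the scoop's x, 16 mm wide (y) and 20 mm tall (24 to 44 mm above the underside), running from 56 to 152 mm behind the origin, clear of the table
- jar: the open clear plastic jar, 98 mm tall, body 68 mm across, 5 mm floor, mouth 56 mm across inside and 63 mm outside; loose (0.35 kg), standing in one of the rack's three bays. Origin: centre of its underside, z up
- funnel: yellow plastic wide-mouth funnel, 80 g, standing on its spout on the mat. Spout 46.5 mm outside, 41 mm inside; in the jar its four ribs rest on the rim, the spout hanging 28 mm down inside; cone opening to 124 mm across at the rim, 76 mm above the spout's end. Origin: centre of the spout's lower end, z up the axis, +x towards its handle
- funnel_handle (a point): grip point of the funnel's side handle: 85 mm from the axis along the funnel's +x, 67 mm above the spout's lower end. The handle is a radial bar 12 mm wide, 18 mm tall (58 to 76 mm above the spout's end), from 60 to 106 mm out, level with the rim
- bar: dark wood retaining bar, 280 mm long (its y), 50 mm wide (its x), 12 mm thick, 0.16 kg, lying flat on the table with its grip rib up. The rib runs along the middle of its length, 70 mm long, 16 mm wide, its top 38 mm above the bar's underside: grip it 33 mm above the underside, over the origin. Origin: centre of the underside, z up
- rack: fixed teak jar rack, 288 mm long (y), 96 deep (x), origin: centre of its underside, z up. Base 14 mm thick; bays at y = -76, 0, 76 mm; rails 36 mm high; jar rim and caps 112 mm above the table. At each end (y = +-120 mm) a 16 mm thick cheek has an open-topped notch for the bar: floor 115 mm above the table, 60 mm wide (x), between posts rising 14 mm more
- capped_blue: fixed closed jar with a blue cap in another bay of the rack, 68 mm across, 98 mm tall; origin: centre of its underside
- capped_white: fixed closed jar with a white cap in another bay of the rack, 68 mm across, 98 mm tall; origin: centre of its underside
- mat: fixed black rubber mat, 160 x 160 mm, 3 mm thick, flat on the table; origin: centre of its underside
- radio: bystander: red handheld radio lying on its back, 58 x 118 x 34 mm with a black aerial 80 mm long
- whistle: bystander: orange plastic whistle, 45 x 18 x 22 mm
- shackle: bystander: steel D-shackle lying flat, about 52 x 48 x 12 mm
- mug: bystander: small blue ceramic mug, 72 mm across, 75 mm tall, handle to its +y
Things that resemble listed ones, but are neither listed nor needed, are in the scene too. Several things look just like the funnel: the one meant starts farthest to the robot's right.

How it is judged (in metres and radians):
On the way, in this order (a step that is already met when the one before it is completed fails the run):
1. all the nuts, strays included, lie in the scoop (x of n1 in the frame of scoop between -0.056 and 0.06 m and y of n1 in the frame of scoop between -0.038 and 0.038 m and z of n1 in the frame of scoop between -0.004 and 0.05 m and x of n2 in the frame of scoop between -0.056 and 0.06 m and y of n2 in the frame of scoop between -0.038 and 0.038 m and z of n2 in the frame of scoop between -0.004 and 0.05 m and x of n3 in the frame of scoop between -0.056 and 0.06 m and y of n3 in the frame of scoop between -0.038 and 0.038 m and z of n3 in the frame of scoop between -0.004 and 0.05 m and x of n4 in the frame of scoop between -0.056 and 0.06 m and y of n4 in the frame of scoop between -0.038 and 0.038 m and z of n4 in the frame of scoop between -0.004 and 0.05 m and x of s1 in the frame of scoop between -0.056 and 0.06 m and y of s1 in the frame of scoop between -0.038 and 0.038 m and z of s1 in the frame of scoop between -0.004 and 0.05 m and x of s2 in the frame of scoop between -0.056 and 0.06 m and y of s2 in the frame of scoop between -0.038 and 0.038 m and z of s2 in the frame of scoop between -0.004 and 0.05 m and x of s3 in the frame of scoop between -0.056 and 0.06 m and y of s3 in the frame of scoop between -0.038 and 0.038 m and z of s3 in the frame of scoop between -0.004 and 0.05 m and x of s4 in the frame of scoop between -0.056 and 0.06 m and y of s4 in the frame of scoop between -0.038 and 0.038 m and z of s4 in the frame of scoop between -0.004 and 0.05 m and x of s5 in the frame of scoop between -0.056 and 0.06 m and y of s5 in the frame of scoop between -0.038 and 0.038 m and z of s5 in the frame of scoop between -0.004 and 0.05 m), for 0.2 s.
2. the scoop is tipped by more than 20 degrees with its lip over the funnel (within 90 mm of its axis, seen from above), the funnel in the jar (angle between scoop's own z axis and vertical above 0.35 rad and horizontal distance between scoop_lip and funnel below 0.09 m and height (world z) of scoop_lip above 0.12 m and horizontal distance between funnel and jar below 0.014 m and z of funnel in the frame of jar between 0.05 and 0.085 m), for 0.1 s.
3. all the nuts are in the jar while the funnel still sits in its mouth (horizontal distance between each of n1, n2, n3, n4, s1, s2, s3, s4, s5 and jar below 0.034 m and z of n1 in the frame of jar between -0.005 and 0.062 m and z of n2 in the frame of jar between -0.005 and 0.062 m and z of n3 in the frame of jar between -0.005 and 0.062 m and z of n4 in the frame of jar between -0.005 and 0.062 m and z of s1 in the frame of jar between -0.005 and 0.062 m and z of s2 in the frame of jar between -0.005 and 0.062 m and z of s3 in the frame of jar between -0.005 and 0.062 m and z of s4 in the frame of jar between -0.005 and 0.062 m and z of s5 in the frame of jar between -0.005 and 0.062 m and horizontal distance between funnel and jar below 0.014 m and z of funnel in the frame of jar between 0.05 and 0.085 m), for 0.2 s.
At the end, for the whole second after the job is handed in: all nuts in the upright jar; funnel upright (7 deg) on the mat, spout centre within 65 mm of mat centre along both sides; scoop flat on the table (6 deg); bar level, rib up, in both notches (underside at 115 +-4 mm, centred to 18 mm along and 9 mm across the rack); all at rest (horizontal distance between each of n1, n2, n3, n4, s1, s2, s3, s4, s5 and jar below 0.034 m and z of n1 in the frame of jar between -0.005 and 0.062 m and z of n2 in the frame of jar between -0.005 and 0.062 m and z of n3 in the frame of jar between -0.005 and 0.062 m and z of n4 in the frame of jar between -0.005 and 0.062 m and z of s1 in the frame of jar between -0.005 and 0.062 m and z of s2 in the frame of jar between -0.005 and 0.062 m and z of s3 in the frame of jar between -0.005 and 0.062 m and z of s4 in the frame of jar between -0.005 and 0.062 m and z of s5 in the frame of jar between -0.005 and 0.062 m and angle between each of jar, scoop's own z axis and vertical below 0.1 rad and z of jar in the frame of rack below 0.02 m and x of funnel in the frame of mat between -0.065 and 0.065 m and y of funnel in the frame of mat between -0.065 and 0.065 m and height (world z) of funnel below 0.01 m and angle between funnel's own z axis and vertical below 0.12 rad and linear speed of each of funnel, scoop, bar below 0.02 m/s and height (world z) of scoop below 0.008 m and z of bar in the frame of rack between 0.111 and 0.119 m and x of bar in the frame of rack between -0.009 and 0.009 m and y of bar in the frame of rack between -0.018 and 0.018 m and angle between the y axis of bar and the y axis of rack, either way round below 0.08 rad and angle between bar's own z axis and vertical below 0.06 rad); the robot touches nothing.
It fails at once if the jar is knocked over (tilted by more than 25 degrees) (angle between jar's own z axis and vertical above 0.44 rad).
It fails at once if the radio is moved by more than 30 mm (distance of radio from where it was at the start of the episode above 0.03 m).
It fails at once if the whistle is moved by more than 30 mm (distance of whistle from where it was at the start of the episode above 0.03 m).
It fails at once if the shackle is moved by more than 30 mm (distance of shackle from where it was at the start of the episode above 0.03 m).
It fails at once if the mug is moved by more than 30 mm (distance of mug from where it was at the start of the episode above 0.03 m).
Of n1, n2, n3, n4 only 2 to 4 are there at a start; the rules pass over those that are not, and their reading is None.
Of s1, s2, s3, s4, s5 only 3 to 5 are there at a start; the rules pass over those that are not, and their reading is None.
At some moment in a run one of s1, s2, s3, s4, s5, bar may be knocked a few centimetres aside while the robot is not near it.
It also fails if it takes over 200 s, if anything falls off the work surface, if the arm or the gripper's body presses on something with over 40 N, if the wrist force passes 120 N, or if a joint passes its speed limit or range.

## Robot

A 6-joint arm with a two-finger parallel gripper is mounted at the origin on the work surface. World frame = base frame: x ahead of the robot, y to its left, z up, the work surface at z = 0. Lengths are in mm, angles in rad, forces in N, time in s.
With the tool pointing down it reaches from about 400 to 925 mm from the base axis. Payload 12.5 kg.
Tool frame: the origin (TCP) lies midway between the tips of the shut fingers; the grasp point (between the pads) lies 19 mm behind it; z points along the fingers, y is the line along which they close (so a half turn about z gives the same grasp; the last joint's range is limited). The gripper opens to 95 mm and grips with 3 to 60 N. Pads are 20 mm wide; open, the fingers measure 119 mm over their backs; the gripper's body (75 mm by 180 mm) begins 59 mm behind the grasp point.
Start: joints at [1.126, 0.491, 1.559, -0, 1.092, -0.106], TCP at [207.706, 589.495, 214.661] pointing down, gripper open.
Joint ranges: [-3.1, 3.1], [-0.84, 2.19], [0.05, 2.79], [-1.13, 4.28], [0.06, 2.93], [-2.69, 2.69]. Speed limits (rad/s): [2.22, 2.22, 2.79, 3.14, 3.14, 3.14].

## Interface

Orientations are given as [roll, pitch, yaw] about the fixed x, y, z axes, in that order (R = Rz(yaw) Ry(pitch) Rx(roll)).
In Python, from cell import env gives the robot as it stands.
- The arm moves only by the shell command python3 -m inch 'ROWS'. ROWS is JSON, a list of rows, each a list of 7 numbers: the turn, a rotation vector about the tool's x, y, z in rad, then the shift along the tool's x, y, z in cm, then the closure, from -1 (fully open) to 1 (shut). A call has 1 to 20 rows; each row shifts and turns the commanded pose from where the row before left it, along the tool's axes as they then stand; what a row does not reach is not made up. A row lasts 1/8 s, in which the tool goes at most 62.5 mm and 10.7 degrees, less where a joint would pass 70% of its speed; a pose out of reach is approached as far as the arm can. A call with a gripper value outside its range is refused whole. The fingers move at their own pace and stop on an object; the grip force is fixed at half the most. Time passes only in rows, so rows that do not move let the fingers close. It gives the time, the measured TCP pose, the force, the opening and the grip force at its end, in the units of the state.
- env.state(): the state, without advancing time (a new reading comes with each control period).
- env.read_camera(name): name is "scene" or "top" or "wrist"; returns a dict with "img" (400x640x3 uint8, red, green, blue), "depth" (400x640 float32, mm along the optical axis (not along the pixel's ray), 0 where there is no reading), "fx", "fy", "cx", "cy" (pixels), "D" ([k1, k2, p1, p2, k3] as OpenCV has them; the pictures are not rectified), "position" and "orientation" of the camera in the world. Camera axes: x right, y down, z forward; pixel columns grow to the right and rows downward; lengths in mm; the calibration is good to about 2 mm. A picture is of the moment at which its call begins.
- env.job_done(): hands the job in; it is judged then, once.
Trained networks look in a picture, given as the dict that the camera call returned (one of the last four; its "shot" number tells which), for a name from the list of things; names that differ only in an ending like _2 or _b are one class to them, and where a whole thing is asked for, a point or a joint stands for the part that bears it (a point fixed in the world has none). Each returns a list of dicts, best first, with "score" (0 to 1); they miss things now and then, are a little off and sometimes report something else, mostly with a low value. They report only what shows in the picture. A call takes as long as a camera call. They do not tell look-alikes from the thing itself.
- env.find_in(picture, target): "centre" ([x, y, z] in mm, in the coordinates of the camera as it stood for that picture, good to about 4 mm: the middle of the surface that is visible of it).
- env.trace(picture, target): "mask" (400x640 bool, what is visible of it).
The state is a dict: "t": time; "joints": joint angles; "qvel": joint speeds; "tau": joint torques, N m; "eef_pos": TCP position; "tcp_rot": TCP orientation; "ft_force": force on the tool from outside, world axes, zero at the start; "moment": the same for the moment, N m; "opening": opening from 0.0 (shut) to 1.0 (fully open); "grip_force": force on a finger pad.
Only numpy, scipy, OpenCV 4.12 (cv2) and the standard library are available. Lean on these libraries where they do the work, as an engineer would, in place of code of your own. Each camera call takes 0.05 s, during which the arm holds its last target. There are 200 camera calls.

## Working session

There is one attempt and no reset: what is moved stays moved. The work goes in short steps, Python scripts to look and compute and a shell command to move; the robot and the scene stay as the last step left them, time stands still between calls to the robot, and variables do not carry over. Pictures are saved under pics/ and viewed, at most 14 in all, crops included, and the job is handed in when it is done.

```bash
ls; mkdir -p pics
cat > h.py <<'E'
import numpy as np, cv2, json
from scipy.spatial.transform import Rotation as R
from cell import env
def cam(name):
    p=env.read_camera(name); return p
def pose(p):
    o=np.array(p["orientation"],float)
    Rm=o if o.shape==(3,3) else R.from_euler('xyz',o).as_matrix()
    return Rm,np.array(p["position"],float)
def w(p,c):
    Rm,t=pose(p); return Rm@np.array(c)+t
def cloud(p):
    # world xyz image from depth
    h,wd=p["depth"].shape
    K=np.array([[p["fx"],0,p["cx"]],[0,p["fy"],p["cy"]],[0,0,1.]])
    g=np.stack(np.meshgrid(np.arange(wd),np.arange(h)),-1).reshape(-1,1,2).astype(np.float64)
    u=cv2.undistortPoints(g,K,np.array(p["D"],float)).reshape(h,wd,2)
    d=p["depth"].astype(float)
    X=np.dstack([u[...,0]*d,u[...,1]*d,d])
    Rm,t=pose(p); W=X@Rm.T+t; W[d==0]=np.nan; return W
def save(p,n,crop=None,s=1):
    im=p["img"]
    if crop: a,b,c,d=crop; im=im[b:d,a:c]
    im=cv2.resize(im,None,fx=s,fy=s,interpolation=cv2.INTER_CUBIC)
    cv2.imwrite(f"pics/{n}.png",im[...,::-1])
def px(p,Wp):
    Rm,t=pose(p); K=np.array([[p["fx"],0,p["cx"]],[0,p["fy"],p["cy"]],[0,0,1.]])
    return cv2.projectPoints((np.array(Wp,float)-t)@Rm,np.zeros(3),np.zeros(3),K,np.array(p["D"],float))[0].reshape(-1,2)
E
python3 - <<'E'
from h import *
for n in ("top","scene"):
    p=cam(n); save(p,n+"0"); print(n,p["position"],p["orientation"],p["fx"])
    if n=="top":
        for t in ["n1","scoop","jar","funnel","funnel_handle","scoop_grip","bar","rack","capped_blue","capped_white","mat","radio","whistle","shackle","mug"]:
            for d in env.find_in(p,t):
                c=w(p,d["centre"]); print(t,round(d["score"],2),c.round(0),px(p,[c]).round(0).tolist())
print(env.state())
E
```

```text
pics
top [ 513.02627233    8.3290184  1112.61862679] [-3.06513316 -0.00782803 -1.58321516] 419.1733700746993
n1 0.57 [ 397. -179.   16.] [[392.0, 277.0]]
n1 0.51 [ 404. -146.   14.] [[380.0, 274.0]]
n1 0.45 [ 434. -150.   17.] [[381.0, 262.0]]
scoop 0.66 [ 420. -157.    2.] [[383.0, 268.0]]
jar 0.75 [647. 152.  47.] [[263.0, 181.0]]
funnel 0.85 [ 578. -315.   66.] [[448.0, 205.0]]
funnel 0.66 [ 839. -216.   63.] [[406.0, 104.0]]
funnel_handle 0.71 [ 580. -313.   62.] [[447.0, 204.0]]
funnel_handle 0.7 [373.  30.  21.] [[312.0, 287.0]]
funnel_handle 0.6 [ 837. -218.   62.] [[406.0, 105.0]]
scoop_grip 0.86 [ 420. -161.    2.] [[385.0, 267.0]]
bar 0.83 [411. 285.   9.] [[214.0, 273.0]]
rack 0.81 [634.  63.  36.] [[298.0, 186.0]]
capped_blue 0.87 [654.  -1. 114.] [[323.0, 174.0]]
capped_white 0.79 [646.  72. 112.] [[293.0, 177.0]]
capped_white 0.6 [410. 285.   9.] [[214.0, 273.0]]
mat 0.84 [ 604. -300.    1.] [[435.0, 197.0]]
mat 0.74 [643.  73. 107.] [[292.0, 179.0]]
radio 0.69 [ 332. -350.   33.] [[461.0, 302.0]]
shackle 0.48 [380. 108.   8.] [[282.0, 285.0]]
shackle 0.36 [371.  33.  20.] [[311.0, 288.0]]
mug 0.82 [639. 370.  37.] [[179.0, 185.0]]
scene [1235.19080436 -123.00356602 1036.52772201] [-2.53778774  0.01266946  1.3507068 ] 409.94134680291637
{'t': 0.85, 'joints': array([ 1.12636774e+00,  4.90891250e-01,  1.55890535e+00, -3.59787667e-06,
        1.09171231e+00, -1.05595023e-01]), 'qvel': array([-0.00230719,  0.00028857, -0.00055698, -0.00067993, -0.0010795 ,
       -0.00196651]), 'tau': array([-3.25538320e-03, -6.12445593e+01, -2.58422881e+01,  6.91667874e-02,
        4.47381812e-02, -1.23929215e-05]), 'eef_pos': array([207.72329942, 589.48284288, 214.66453421]), 'tcp_rot': array([3.14150972e+00, 1.20007240e-05, 2.80276075e+00]), 'ft_force': array([-0.21467813, -0.71511538,  0.39544487]), 'moment': array([-0.00939945,  0.00311582, -0.0492263 ]), 'grip_force': 0.0, 'opening': 1.0000057310864052}
```

View pics/top0.png

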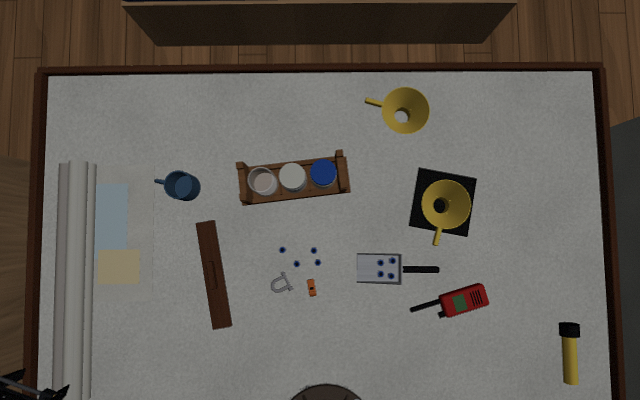

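View pics/scene0.png

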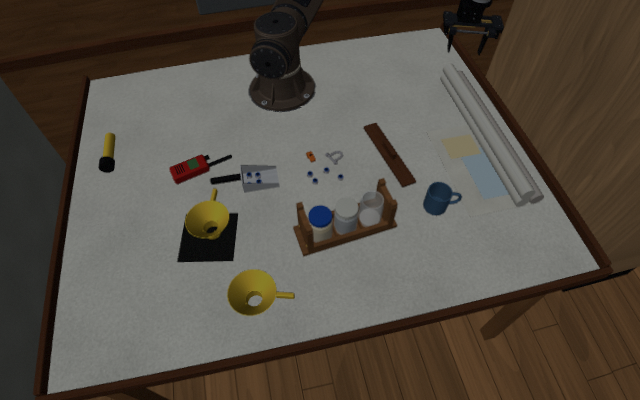

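The top view shows two yellow funnels: one on the mat at (446,204), the other bare on the table at (405,110). The mat one is farther to the robot's right (y≈-315 against -216), so it is the one meant. There are four stray nuts, at (282,250), (314,251), (296,264) and (318,262), and four more in the scoop at (385,268). The open jar is at (263,181).

```bash
cat > meas.py <<'E'
from h import *
p=cam("top"); W=cloud(p); im=p["img"]; hsv=cv2.cvtColor(im,cv2.COLOR_RGB2HSV)
def circ(P):
    A=np.c_[2*P[:,:2],np.ones(len(P))]; s=np.linalg.lstsq(A,(P[:,:2]**2).sum(1),rcond=None)[0]
    return s[:2].round(1),round(float(np.sqrt(s[2]+s[0]**2+s[1]**2)),1)
b=cv2.inRange(hsv,(100,90,20),(130,255,255)); b[:230]=0;b[300:]=0;b[:,:260]=0; b[:,420:]=0
n,l,s,c=cv2.connectedComponentsWithStats(b)
for i in range(1,n):
    if s[i,4]>3:
        q=W[l==i]; print("nut",c[i].round(1),s[i,4],np.nanmedian(q,0).round(1))
y=cv2.inRange(hsv,(20,120,60),(35,255,255))>0
m=y.copy(); m[:170]=0;m[260:]=0;m[:,400:480]&=True; m[:,:400]=0;m[:,480:]=0
P=W[m]; P=P[~np.isnan(P[:,2])]; print("funnel z",np.percentile(P[:,2],[50,90,99]))
Q=P[P[:,2]>70]; 
c0=np.median(Q[:,:2],0)
for k in range(20): 
    r=np.hypot(*(Q[:,:2]-c0).T); S=Q[(r>52)&(r<66)]; c0=circ(S)[0]
print("funnel rim",circ(S)); H=P[(np.hypot(*(P[:,:2]-c0).T)>68)]; d=H[:,:2].mean(0)-c0; print("handle",H.mean(0).round(1),H[:,2].max(),np.arctan2(d[1],d[0]))
def rect(mask,zlo,zhi,name):
    P=W[mask]; P=P[(P[:,2]>zlo)&(P[:,2]<zhi)]; (c,s,a)=cv2.minAreaRect(P[:,:2].astype(np.float32)); print(name,np.round(c,1),np.round(s,1),round(a,1),np.median(P,0).round(1))
for t,lo,hi in (("bar",4,20),("mat",-6,12)):
    mk=max(env.find_in and env.trace(p,t),key=lambda d:d["score"])["mask"]; rect(mk,lo,hi,t)
# rack cheeks / caps
reg=np.zeros(im.shape[:2],bool); reg[145:210,230:355]=True
Z=W[...,2]
T=W[reg&(Z>118)&(Z<140)]; print("posts",len(T)); 
for k in (0,1):
    km=cv2.kmeans(T[:,:2].astype(np.float32),2,None,(3,50,.1),5,0); print(km[2][k],(km[1]==k).sum(),T[km[1].ravel()==k][:,2].max())
for nm,lo,hi in (("blue",(100,120,60),(130,255,255)),):
    P=W[reg&(cv2.inRange(hsv,lo,hi)>0)&(Z>100)]; print(nm,circ(P),np.nanmean(P,0))
w0=reg&(hsv[...,1]<40)&(hsv[...,2]>110)&(Z>104)&(np.arange(640)[None]>278); print("white",np.nanmean(W[w0],0))
jr=reg&(Z>104)&(Z<116)&(np.arange(640)[None]<279)&(np.arange(640)[None]>246); P=W[jr]; print("jar",len(P),circ(P),P.mean(0))
# scoop
hd=(hsv[...,2]<45); hd[:255]=0; hd[285:]=0; hd[:,:402]=0; hd[:,445:]=0
P=W[hd]; P=P[P[:,2]>25]; v=cv2.fitLine(P[:,:2].astype(np.float32),2,0,.01,.01).ravel(); print("handle",P.mean(0),v,P.min(0),P.max(0))
sc=np.zeros_like(reg); sc[246:292,350:404]=True
P=W[sc]; P=P[(P[:,2]>8)]; (c,s,a)=cv2.minAreaRect(P[:,:2].astype(np.float32)); print("scoop",c,s,a)
save(p,"crop0",(230,60,490,310),2.3)
E
python3 meas.py
```

```text
nut [282.  249.5] 23 [469.3 107.3  12.7]
nut [313.5 250.3] 22 [468.2  25.3  13. ]
nut [391.9 260.3] 23 [ 439.5 -178.5   15.7]
nut [296.  263.5] 22 [433.9  71.4  11.1]
nut [317.5 262.3] 22 [437.   15.3  11.3]
nut [380.2 262.5] 24 [ 433.8 -147.3   16.6]
nut [380.2 273.5] 24 [ 405.4 -146.5   16.1]
nut [390.6 275.3] 24 [ 401.1 -173.9   14.4]
funnel z [63.80547852 78.43826613 81.7671184 ]
funnel rim (array([ 580.5, -304.1]), 57.2)
handle [ 524.  -309.1   54.8] 85.51573267116828 -3.0541019299106997
bar [409.4 287.1] [280.5  52. ] 9.9 [409.3 284.4  12. ]
mat [ 592.1 -319.5] [162.8 163.1] 78.6 [ 607.3 -296.1    3. ]
posts 236
[638.6448  192.26192] 123 133.23600399525105
[638.6448  192.26192] 123 133.23600399525105
blue (array([659.8,  -1.1]), 22.1) [659.75630807  -1.06517258 112.2838752 ]
white [652.02321351  73.9801393  112.48397723]
jar 150 (array([639.1, 152.1]), 31.0) [640.97211023 151.97735804 111.15319345]
handle [ 417.99596852 -245.78622389   43.01450728] [ 1.8830692e-02  9.9982268e-01  4.1799597e+02 -2.4578622e+02] [ 409.51504083 -291.40085637   32.13573588] [ 426.33267007 -200.78787792   47.90990894]
scoop (420.26348876953125, -144.6436767578125) (115.30813598632812, 76.42459106445312) 88.53577423095703
```

View pics/crop0.png

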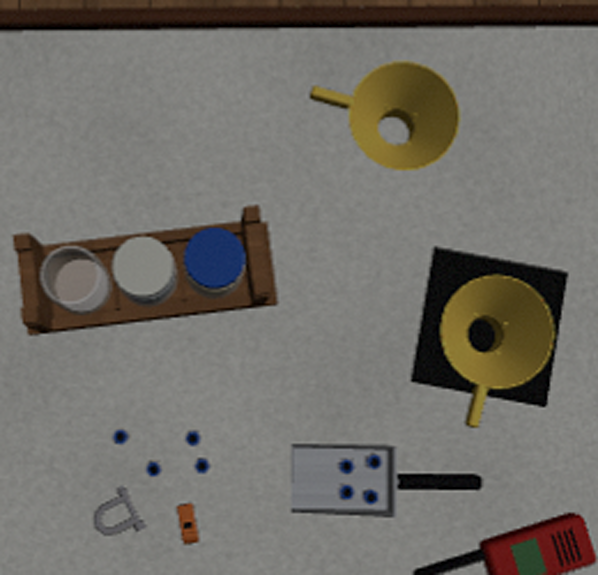

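The crop confirms it: the mat funnel at crop (497,332), handle toward the robot, is the rightmost of the two, so I'll use that one. Next I'll move over the stray nuts.

```bash
python3 -m inch '[[0,0,-0.17,0,0,0,0.2],[0,0,-0.169,0,0,0,0.2],[0,0,0,-2.42,-5.34,0.15,0.2],[0,0,0,-2.42,-5.34,0.15,0.2],[0,0,0,-2.42,-5.34,0.15,0.2],[0,0,0,-2.42,-5.34,0.15,0.2],[0,0,0,-2.42,-5.34,0.15,0.2],[0,0,0,-2.42,-5.34,0.15,0.2],[0,0,0,-2.42,-5.34,0.15,0.2],[0,0,0,-2.42,-5.34,0.15,0.2],[0,0,0,-2.42,-5.34,0.15,0.2],[0,0,0,-2.42,-5.34,0.15,0.2],[0,0,0,0,0,0,0.2]]'
cat > nuts.py <<'E'
from h import *
import sys
def nuts(p,minpx=15,zmax=80,z=12.):
    hsv=cv2.cvtColor(p["img"],cv2.COLOR_RGB2HSV); W=cloud(p)
    b=cv2.morphologyEx(cv2.inRange(hsv,(100,110,20),(130,255,255)),cv2.MORPH_CLOSE,np.ones((5,5)))
    n,l,s,c=cv2.connectedComponentsWithStats(b); o=[]
    for i in range(1,n):
        if s[i,4]<minpx: continue
        q=W[l==i]; q=q[~np.isnan(q[:,2])]
        if len(q)<5: continue
        m=np.median(q,0)
        if m[2]<zmax and abs(m[0]-450)<260: o.append((m.round(1),s[i,4],c[i].round(0)))
    return o
if __name__=="__main__":
    p=cam(sys.argv[1])
    for o in nuts(p,int(sys.argv[2])): print(*o)
    if len(sys.argv)>3: save(p,sys.argv[3])
    s=env.state(); print(s["t"],s["eef_pos"],s["tcp_rot"],s["opening"])
E
python3 nuts.py wrist 60 w1
```

```text
t: 2.62
eef_pos: [451.1, 52.5, 199.5]
tcp_rot: [-3.141, 0.001, 3.137]
ft_force: [-0.1, -0.1, -0.3]
opening: 0.399
grip_force: 0.0
[ 399.4 -175.6   15.1] 102 [109. 131.]
[ 405.5 -147.5   15.2] 97 [134. 136.]
[433.1  69.6  11.1] 94 [335. 159.]
[ 434.2 -148.3   15. ] 97 [138. 162.]
[436.2  14.7  11.2] 92 [285. 162.]
[ 438.3 -179.6   15.1] 97 [111. 166.]
[466.9  24.9  11.3] 84 [295. 189.]
[469.4 106.8  11.2] 83 [368. 191.]
2.675 [450.21373226  54.13193278 199.5060261 ] [ 3.14144016e+00 -1.22642698e-04  3.13821552e+00] 0.40187372603456606
```

View pics/w1.png

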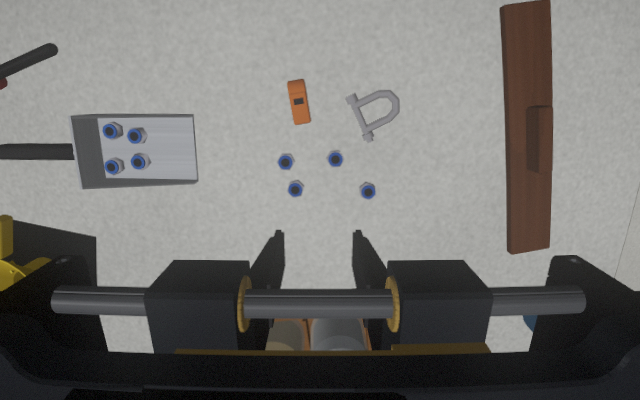

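The wrist view shows the four strays at (285,162), (335,159), (295,189) and (368,191), and its positions agree with the top camera's. First pick is the nut at (433,70).

```bash
python3 -m inch '[[0,0,0,1.7,1.56,4,0.2],[0,0,0,0,0,6,0.2],[0,0,0,0,0,6,0.2],[0,0,0,0,0,3.65,0.2],[0,0,0,0,0,0,0.2],[0,0,0,0,0,0,1],[0,0,0,0,0,0,1],[0,0,0,0,0,0,1],[0,0,0,0,0,0,1],[0,0,0,0,0,-4,1],[0,0,0,0,0,-4,1],[0,0,0,0.8,-4.8,0,1],[0,0,0,0.8,-4.8,0,1],[0,0,0,0.8,-4.8,0,1],[0,0,0,0.9,-4.8,0,1],[0,0,0,0,0,0,1],[0,0,0,0,0,5,1],[0,0,0,0,0,0,1]]'
```

```text
t: 4.92
eef_pos: [398.5, -119.7, 31.3]
tcp_rot: [3.139, -0.005, -3.141]
ft_force: [0.1, 0.4, -0.1]
opening: 0.186
grip_force: 30.0
```

```bash
python3 -m inch '[[0,0,0,0,0,1,1],[0,0,0,0,0,0,0.45],[0,0,0,0,0,0,0.45],[0,0,0,0,0,-6,0.45],[0,0,0,-1.2,4.57,0,0.2],[0,0,0,-1.2,4.57,0,0.2],[0,0,0,-1.2,4.56,0,0.2],[0,0,0,0,0,0,0.2],[0,0,0,0,0,4,0.2],[0,0,0,0,0,4,0.2],[0,0,0,0,0,0,0.2],[0,0,0,0,0,0,1],[0,0,0,0,0,0,1],[0,0,0,0,0,0,1],[0,0,0,0,0,-4,1],[0,0,0,0,0,-4,1],[0,0,0,0,0,0,1]]'; python3 nuts.py wrist 50
```

```text
t: 7.05
eef_pos: [436.9, 16.0, 85.4]
tcp_rot: [-3.141, 0.005, -3.141]
ft_force: [0.6, -0.7, -0.2]
opening: 0.182
grip_force: 30.0
[ 399.6 -174.7   15. ] 198 [ 69. 161.]
[ 400.3 -121.    15. ] 198 [136. 161.]
[ 405.3 -147.6   15. ] 207 [104. 168.]
[ 433.2 -147.9   15.1] 188 [110. 204.]
[ 439.1 -179.2   15. ] 189 [ 74. 210.]
[470.3 105.8  11.1] 173 [431. 246.]
7.1 [436.2452208   16.09289102  84.05489646] [-3.14133294e+00  2.92617501e-03 -3.14132954e+00] 0.18136034705133
```

```bash
python3 -m inch '[[0,0,0,-0.1,-4.57,0,1],[0,0,0,-0.1,-4.57,0,1],[0,0,0,-0.18,-4.53,0,1],[0,0,0,0,0,0,1],[0,0,0,0,0,6,1],[0,0,0,0,0,0,1],[0,0,0,0,0,0,0.45],[0,0,0,0,0,0,0.45],[0,0,0,0,0,-6,0.45],[0,0,0,0,0,-6,0.45],[0,0,0,0,0,0,0.2]]'; python3 nuts.py wrist 50;python3 nuts.py top 12
```

```text
t: 8.48
eef_pos: [441.3, -121.0, 148.5]
tcp_rot: [-3.138, 0.009, -3.141]
ft_force: [0.7, 0.6, -1.0]
opening: 0.333
grip_force: 0.0
[ 399.5 -175.3   15.2] 138 [261. 142.]
[ 400.5 -122.3   15.3] 136 [319. 143.]
[ 405.1 -148.1   15.1] 137 [290. 148.]
[ 434.1 -148.7   15.3] 135 [291. 179.]
[ 438.2 -180.5   15.2] 135 [257. 183.]
[ 439.6 -121.3   15.1] 120 [320. 185.]
[466.6  24.3  10.9] 105 [467. 211.]
[469.5 106.   11.2] 106 [544. 214.]
8.525 [ 440.43179467 -120.6475856   146.31764342] [-3.13896802  0.00625225 -3.14095479] 0.36419524406137455
[640.8 372.8  34. ] 833 [181. 185.]
[470.6 107.6  11.8] 26 [282. 250.]
[468.2  26.6  11.8] 24 [313. 250.]
8.575 [ 439.78256743 -120.44464798  144.79889623] [-3.14019857  0.00339317 -3.14112109] 0.3801421805524941
```

```bash
python3 -m inch '[[0,0,0,-0.9,4.9,2,0.2],[0,0,0,-0.9,4.9,2,0.2],[0,0,0,-0.88,4.87,2,0.2],[0,0,0,0,0,0,0.2],[0,0,0,0,0,4,0.2],[0,0,0,0,0,4,0.2],[0,0,0,0,0,0,0.2],[0,0,0,0,0,0,1],[0,0,0,0,0,0,1],[0,0,0,0,0,0,1],[0,0,0,0,0,-4,1],[0,0,0,0,0,-4,1],[0,0,0,1.56,-5.12,0,1],[0,0,0,1.56,-5.12,0,1],[0,0,0,1.56,-5.13,0,1],[0,0,0,0,0,0,1],[0,0,0,0,0,5.5,1],[0,0,0,0,0,0,1]]'
```

```text
t: 10.82
eef_pos: [418.2, -126.2, 26.0]
tcp_rot: [3.139, -0.006, -3.141]
ft_force: [0.0, -0.2, -0.1]
opening: 0.178
grip_force: 30.0
```

```bash
python3 -m inch '[[0,0,0,0,0,0.5,1],[0,0,0,0,0,0,0.45],[0,0,0,0,0,0,0.45],[0,0,0,0,0,-6,0.45],[0,0,0,-1.24,5.88,0,0.2],[0,0,0,-1.24,5.88,0,0.2],[0,0,0,-1.24,5.88,0,0.2],[0,0,0,-1.25,5.88,0,0.2],[0,0,0,0,0,0,0.2],[0,0,0,0,0,4,0.2],[0,0,0,0,0,4,0.2],[0,0,0,0,0,0,0.2],[0,0,0,0,0,0,1],[0,0,0,0,0,0,1],[0,0,0,0,0,0,1],[0,0,0,0,0,-4,1],[0,0,0,0,0,-4,1],[0,0,0,0,0,0,1]]'; python3 nuts.py top 12
```

```text
t: 13.08
eef_pos: [470.4, 107.8, 85.6]
tcp_rot: [3.141, 0.005, -3.141]
ft_force: [-0.1, 0.5, -0.1]
opening: 0.173
grip_force: 30.0
[640.6 372.5  33.6] 831 [181. 185.]
[ 427.  -125.6   15.6] 132 [373. 267.]
[ 439.8 -178.5   16. ] 24 [392. 260.]
[ 404.6 -146.4   15.6] 28 [380. 274.]
[ 399.  -174.5   15.5] 27 [391. 276.]
13.125 [469.7190813  107.68190478  84.21441467] [ 3.14125179e+00  2.81596973e-03 -3.14136864e+00] 0.17053636115216883
```

```bash
python3 -m inch '[[0,0,0,1.24,-5.28,0,1],[0,0,0,1.24,-5.28,0,1],[0,0,0,1.24,-5.28,0,1],[0,0,0,1.25,-5.28,0,1],[0,0,0,0,0,0,1],[0,0,0,0,0,5.8,1],[0,0,0,0,0,0,1],[0,0,0,0,0,0,0.45],[0,0,0,0,0,0,0.45],[0,0,0,0,0,-6,0.45],[0,0,0,0,-2,-6,0.45],[0,0,0,0,-3,-6,0],[0,0,0,0,0,0,0]]'; python3 nuts.py wrist 40 w2
cat > fun.py <<'E'
from h import *
p=cam("wrist"); W=cloud(p); hsv=cv2.cvtColor(p["img"],cv2.COLOR_RGB2HSV)
P=W[(hsv[...,2]<50)]; P=P[(P[:,2]>34)&(P[:,2]<50)&(abs(P[:,0]-418)<30)&(P[:,1]<-200)&(P[:,1]>-310)]
if len(P)>20: v=cv2.fitLine(P[:,:2].astype(np.float32),2,0,.01,.01).ravel(); print("scoop handle",len(P),np.median(P,0),v,P.min(0),P.max(0))
y=cv2.inRange(hsv,(20,120,40),(35,255,255))>0
P=W[y]; P=P[(P[:,2]>70)&(P[:,2]<90)&(abs(P[:,0]-560)<120)]; print("yel",len(P))
E
python3 fun.py
```

```text
t: 14.75
eef_pos: [421.0, -152.9, 205.6]
tcp_rot: [-3.137, 0.009, 3.141]
ft_force: [0.2, 0.6, -0.1]
opening: 0.43
grip_force: 0.0
[ 399.4 -175.2   15.2] 93 [299. 154.]
[ 400.5 -122.5   15.3] 94 [348. 155.]
[ 405.  -148.8   15.3] 93 [324. 159.]
[ 429.  -125.1   15.3] 200 [345. 181.]
[ 419.8 -104.3   15.2] 88 [364. 173.]
[ 433.3 -148.7   15.3] 96 [324. 184.]
[ 438.9 -180.2   15.3] 93 [296. 189.]
14.8 [ 419.96978198 -151.71200376  203.14822712] [-3.13879752  0.00547639  3.14096164] 0.4608446488924995
yel 610
```

View pics/w2.png

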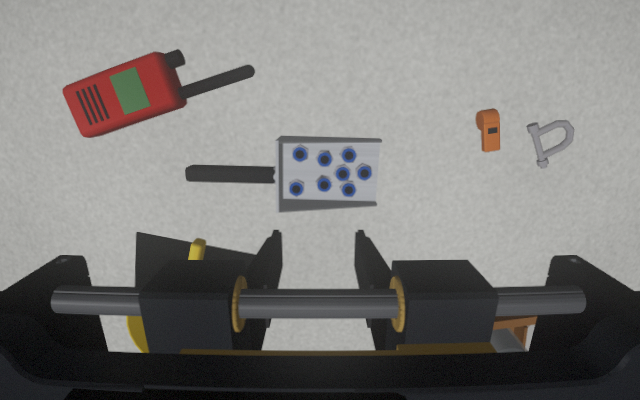

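All eight nuts now lie in the scoop: they fill the trough around (335,172), and no blue collars show elsewhere. Next I'll look at the funnel from above it.

```bash
python3 -m inch '[[0,0,0,-4.4,-3.08,-1.94,0],[0,0,0,-4.4,-3.08,-1.94,0],[0,0,0,-4.4,-3.08,-1.94,0],[0,0,0,-4.4,-3.08,-1.94,0],[0,0,0,-4.4,-3.08,-1.94,0],[0,0,0,0,0,0,0],[0,0,0,0,0,0,0]]'
cat > fun2.py <<'E'
from h import *
from scipy.optimize import least_squares
import sys
p=cam(sys.argv[1]); W=cloud(p); hsv=cv2.cvtColor(p["img"],cv2.COLOR_RGB2HSV)
y=cv2.inRange(hsv,(20,120,40),(35,255,255))>0
P=W[y]; P=P[~np.isnan(P[:,2])]
zt=float(sys.argv[2]) # rim height
cx,cy=float(sys.argv[3]),float(sys.argv[4])
P=P[np.hypot(P[:,0]-cx,P[:,1]-cy)<130]
P=P[abs(P[:,2]-zt)<9]; print(len(P),np.median(P[:,2]))
r=np.hypot(P[:,0]-cx,P[:,1]-cy); c=np.array([cx,cy])
for k in range(10):
    r=np.hypot(*(P[:,:2]-c).T); S=P[(r>50)&(r<66)&(P[:,2]>zt-5)]
    c=least_squares(lambda q:np.hypot(*(S[:,:2]-q).T)-60.5,c,loss='soft_l1').x
r=np.hypot(*(P[:,:2]-c).T); H=P[(r>70)&(r<110)]
print("centre",c.round(1),len(S),"r",np.percentile(np.hypot(*(S[:,:2]-c).T),[5,50,95]).round(1))
if len(H)>10:
    d=np.median(H,0)[:2]-c; v=cv2.fitLine(H[:,:2].astype(np.float32),2,0,.01,.01).ravel(); s=np.sign(v[:2]@d)
    print("handle pts",len(H),np.median(H,0).round(1),"ang",np.arctan2(d[1],d[0]),"line",np.arctan2(s*v[1],s*v[0]),"rmax",r[r<115].max())
    print("grip",c+85*d/np.hypot(*d))
print(env.state()["eef_pos"],env.state()["tcp_rot"])
E
python3 fun2.py wrist 79 580 -304
```

```text
t: 15.72
eef_pos: [639.1, -304.1, 295.4]
tcp_rot: [3.14, -0.003, -3.141]
ft_force: [0.5, 0.5, -0.5]
opening: 0.499
grip_force: 0.0
3153 75.9001724127163
centre [ 580.9 -306.2] 1758 r [55.6 58.5 61.1]
handle pts 337 [ 496.8 -281.7   78. ] ang 2.858698927740064 line 2.864886408828418 rmax 105.4331492052603
grip [ 499.30899037 -282.47546441]
[ 638.92558232 -304.0202264   295.9346328 ] [ 3.14002118e+00 -2.33122828e-03 -3.14075102e+00]
```

```bash
python3 -m inch '[[0,0,0.14,0,0,0,0.2],[0,0,0.139,0,0,0,0.2],[0,0,0,3.5,-0.44,3.5,0.2],[0,0,0,3.5,-0.44,3.5,0.2],[0,0,0,3.5,-0.44,3.5,0.2],[0,0,0,3.5,-0.43,3.5,0.2],[0,0,0,0,0,5,0.2],[0,0,0,0,0,0,0.2],[0,0,0,0,0,5.5,0.2],[0,0,0,0,0,0,0.2],[0,0,0,0,0,0,0.2]]'; python3 fun2.py top 79 581 -305.7
```

```text
t: 17.15
eef_pos: [501.1, -283.8, 54.6]
tcp_rot: [-3.141, 0.002, 2.863]
ft_force: [-0.2, 0.2, -0.7]
opening: 0.403
grip_force: 0.0
297 75.79466010261308
centre [ 578.2 -304.2] 196 r [55.7 60.1 63.2]
[ 501.24996253 -283.99555306   54.81209292] [-3.14064001e+00  2.78762830e-03  2.86314430e+00]
```

Before gripping, I'll look at the jar and rack from close above, since the spout has under 5 mm of clearance in the mouth.

```bash
python3 -m inch '[[0,0,0,0,0,-6.1,0.2],[0,0,0,0,0,-6.1,0.2],[0,0,0,-0.9,5.9,-1.5,0.2],[0,0,0,-0.9,5.9,-1.5,0.2],[0,0,0,-0.9,5.9,-1.5,0.2],[0,0,0,-0.9,5.9,-1.5,0.2],[0,0,0,-0.9,5.9,-1.5,0.2],[0,0,0,-0.9,5.9,-1.5,0.2],[0,0,0,-0.9,5.9,-1.5,0.2],[0,0,0,-0.9,5.9,-1.5,0.2],[0,0,0,0,0,0,0.2],[0,0,0,0,0,0,0.2]]'
cat > jar.py <<'E'
from h import *
import sys
p=cam("wrist"); save(p,sys.argv[1]); W=cloud(p); np.savez("jar.npz",W=W,img=p["img"]); print(p["position"],env.state()["eef_pos"])
for t in ("jar","capped_white","capped_blue","rack"):
    for d in env.find_in(p,t)[:2]: c=w(p,d["centre"]); print(t,round(d["score"],2),c.round(1),px(p,[c]).round(0))
E
python3 jar.py w3
```

```text
t: 18.7
eef_pos: [698.8, 150.2, 295.8]
tcp_rot: [3.141, 0.001, 2.863]
ft_force: [-0.0, -0.9, 0.2]
opening: 0.4
grip_force: 0.0
[623.53113139 170.29267071 464.92920213] [698.79776736 149.56531422 295.45659616]
jar 0.57 [641.8 146.1  21.3] [[304. 121.]]
jar 0.49 [ 591.3 -281.1   22.8] [[ 14. 174.]]
capped_white 0.61 [647.1  82.5 115.9] [[244. 148.]]
capped_blue 0.92 [654.3   9.6 112.1] [[185. 172.]]
rack 0.89 [638.9  83.7  39.6] [[256. 133.]]
```

View pics/w3.png

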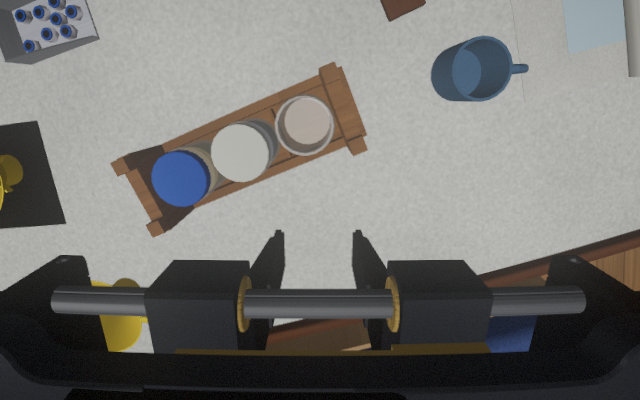

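The wrist view shows everything needed: blue cap at (181,178), white cap at (242,152), open jar rim at (304,124), and the rack's cheek posts at the ends. I'll rectify it to the rim plane and fit circles.

```bash
cat > rect.py <<'E'
from h import *
p=cam("wrist"); W=cloud(p)
x0,y0,S=560,-80,2.0  # map: col=(y-y0)*S,row=(x-x0)*S
ys,xs=np.meshgrid(np.arange(y0,240,1/S),np.arange(x0,740,1/S))
q=px(p,np.c_[xs.ravel(),ys.ravel(),np.full(xs.size,112.)]).astype(np.float32).reshape(*xs.shape,2)
im=cv2.remap(p["img"],q[...,0],q[...,1],cv2.INTER_CUBIC)
g=cv2.medianBlur(cv2.cvtColor(im,cv2.COLOR_RGB2GRAY),5)
o=im.copy()
for lo,hi in ((25,28.5),(30,35.5)):
  c=cv2.HoughCircles(g,cv2.HOUGH_GRADIENT,1,60,param1=60,param2=14,minRadius=int(lo*S),maxRadius=int(hi*S))
  if c is not None:
    for a,b,r in c[0][:6]: print("circle",x0+b/S,y0+a/S,r/S); cv2.circle(o,(int(a),int(b)),int(r),(255,0,0) if lo<28 else (0,255,0),1)
Z=W[...,2]; T=W[(Z>124)&(Z<140)&(W[...,0]>540)&(W[...,0]<740)&(W[...,1]>-110)&(W[...,1]<260)]
m=np.zeros((400,760),np.uint8); m[((T[:,0]-540)*2).astype(int).clip(0,399),((T[:,1]+110)*2).astype(int).clip(0,759)]=255
m=cv2.morphologyEx(m,cv2.MORPH_CLOSE,np.ones((5,5))); n,l,s,c=cv2.connectedComponentsWithStats(m)
for i in range(1,n):
    if s[i,4]>60:
        pts=np.argwhere(l==i).astype(np.float32)/2+[540,-110]; print("post",s[i,4],[np.round(v,1) for v in cv2.minAreaRect(pts.astype(np.float32))])
cv2.imwrite("pics/rect.png",o[...,::-1])
E
python3 rect.py
```

```text
circle 642.75 149.25 28.2
circle 658.25 7.75 28.2
circle 650.25 77.25 28.2
circle 659.75 -1.25 31.3
circle 652.25 73.75 31.8
circle 644.25 149.25 30.25
post 1049 [array([600.4, 188.2]), array([16.5, 16.3]), np.float64(5.7)]
post 953 [array([627.2, -50. ]), array([15.8, 17.7]), np.float64(8.1)]
post 1019 [array([675.9, 196.6]), array([16.5, 16.3]), np.float64(6.3)]
post 1023 [array([702.3, -40.9]), array([16.1, 17.3]), np.float64(8.1)]
```

View pics/rect.png

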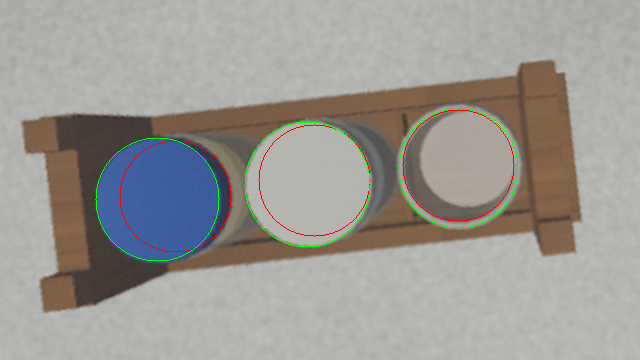

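```bash
python3 -m inch '[[0,0,0,0.91,-5.88,0,0.2],[0,0,0,0.91,-5.88,0,0.2],[0,0,0,0.91,-5.88,0,0.2],[0,0,0,0.91,-5.88,0,0.2],[0,0,0,0.91,-5.88,0,0.2],[0,0,0,0.91,-5.88,0,0.2],[0,0,0,0.91,-5.88,0,0.2],[0,0,0,0.93,-5.86,0,0.2],[0,0,0,0,0,6.1,0.2],[0,0,0,0,0,6.1,0.2],[0,0,0,0,0,6.1,0.2],[0,0,0,0,0,0,0.2],[0,0,0,0,0,5.8,0.2],[0,0,0,0,0,0,0.2],[0,0,0,0,0,0,0.2]]'; python3 -c "
from cell import env;s=env.state();print(s['eef_pos'],s['tcp_rot'])"
```

```text
t: 20.88
eef_pos: [500.9, -282.3, 56.2]
tcp_rot: [-3.141, 0.003, 2.863]
ft_force: [0.6, 0.2, 0.4]
opening: 0.402
grip_force: 0.0
[ 500.87124097 -282.34595838   56.20788351] [-3.14062855e+00  2.83823384e-03  2.86275263e+00]
```

```bash
python3 -m inch '[[0,0,0,0.1,0,0.5,0.2],[0,0,0,0,0,0,0.2],[0,0,0,0,0,0,1],[0,0,0,0,0,0,1],[0,0,0,0,0,0,1],[0,0,0,0,0,0,1],[0,0,0,0,0,0,1]]'; python3 -c "
from cell import env;s=env.state();print(s['eef_pos'],s['tcp_rot'])"; python3 -m inch '[[0,0,0,0,0,-4,1],[0,0,0,0,0,-5,1],[0,0,0,0,0,-5,1],[0,0,0,0,0,0,1],[0,0,0,0,0,0,1]]'; python3 fun2.py top 219 581 -305.7
```

```text
t: 21.75
eef_pos: [498.8, -281.2, 48.3]
tcp_rot: [3.141, -0.0, 2.863]
ft_force: [0.2, 0.2, 0.8]
opening: 0.126
grip_force: 30.0
[ 498.83718675 -281.21109901   48.27117456] [ 3.14149209e+00 -1.09234706e-04  2.86289066e+00]
t: 22.38
eef_pos: [498.4, -280.9, 187.6]
tcp_rot: [3.141, -0.001, 2.863]
ft_force: [-0.4, 0.0, -1.1]
opening: 0.125
grip_force: 30.0
357 214.83922128976076
centre [ 578.1 -304.6] 216 r [56.1 60.2 62.8]
[ 498.33066198 -280.87405493  187.03393496] [ 3.14076923e+00 -1.99598054e-03  2.86279521e+00]
```

```bash
python3 -m inch '[[0,0,0,0.81,5.68,0,1],[0,0,0,0.81,5.68,0,1],[0,0,0,0.81,5.68,0,1],[0,0,0,0.81,5.68,0,1],[0,0,0,0.81,5.68,0,1],[0,0,0,0.81,5.67,0,1],[0,0,0,0.8,5.67,0,1],[0,0,0,0.8,5.67,0,1],[0,0,0,0,0,0,1],[0,0,0,0,0,0,1],[0,0,0,0,0,0,1]]'; python3 fun2.py top 215 640 150;  python3 fun2.py wrist 215 643 149.5
```

```text
t: 23.8
eef_pos: [561.5, 171.9, 187.8]
tcp_rot: [-3.141, -0.001, 2.861]
ft_force: [-0.9, 0.8, -0.1]
opening: 0.124
grip_force: 30.0
627 213.14196473119932
centre [639.7 149.7] 459 r [52.7 58.5 63.3]
[561.65919921 171.85858518 188.03862833] [-3.14128920e+00 -6.10187501e-04  2.86116139e+00]
1682 217.32640096717535
centre [646.1 146.7] 68 r [55.7 60.7 63. ]
handle pts 1595 [553.6 172.9 217.4] ang 2.8658343049199266 line 2.8653531856043903 rmax 108.87512699423375
grip [564.29888596 169.8276555 ]
[561.76331428 171.93879801 188.2079858 ] [-3.14147318e+00 -2.68307031e-04  2.86114533e+00]
```

```bash
python3 -m inch '[[0,0,0,0.1,0.12,1,1],[0,0,0,0,0,1.5,1],[0,0,0,0,0,1,1],[0,0,0,0,0,0.6,1],[0,0,0,0,0,0.6,1],[0,0,0,0,0,0,1],[0,0,0,0,0,0,1]]'
```

```text
t: 24.78
eef_pos: [561.2, 174.6, 141.6]
tcp_rot: [3.141, 0.0, 2.863]
ft_force: [0.3, -0.4, 0.0]
opening: 0.121
grip_force: 30.0
```

```bash
python3 -m inch '[[0,0,0,0,-0.05,0.5,1],[0,0,0,0,0,0.4,1],[0,0,0,0,0,0.2,1],[0,0,0,0,0,0,1],[0,0,0,0,0,0,1]]'
```

```text
t: 25.4
eef_pos: [561.0, 174.1, 130.4]
tcp_rot: [3.141, 0.0, 2.863]
ft_force: [0.9, -1.1, -1.0]
opening: 0.124
grip_force: 30.0
```

```bash
python3 -m inch '[[0,0,0,0,0,0.15,1],[0,0,0,0,0,0,1],[0,0,0,0,0,0,0.5],[0,0,0,0,0,0,0.2],[0,0,0,0,0,-5,0.2],[0,0,0,0,0,-6,0.2],[0,0,0,0,0,-6,0.2],[0,0,0,0,0,0,0.2]]';python3 fun2.py top 160 640 150;  python3 fun2.py wrist 160 643 149.5; python3 nuts.py top 300 top2 | tail -1
```

```text
t: 26.4
eef_pos: [562.1, 174.3, 303.4]
tcp_rot: [3.138, 0.007, 2.863]
ft_force: [-0.1, -0.5, -0.8]
opening: 0.398
grip_force: 0.0
332 156.05967234005453
centre [640.3 152. ] 208 r [55.5 59.9 62.9]
[561.27188391 174.10759567 300.45654184] [3.13990078 0.00323695 2.86281098]
1260 158.4747197237733
centre [645.  148.8] 578 r [57.4 60.5 63.1]
handle pts 449 [559.6 173.4 158.9] ang 2.861028875680757 line 2.851949192540415 rmax 107.99266538197654
grip [563.36939136 172.31224156]
[560.69307129 173.96983798 298.62780871] [3.14141926e+00 2.26723863e-04 2.86275151e+00]
26.55 [560.46718938 173.92011741 297.68091661] [-3.14087663e+00 -1.42223537e-03  2.86278451e+00] 0.39642334487828323
```

View pics/top2.png

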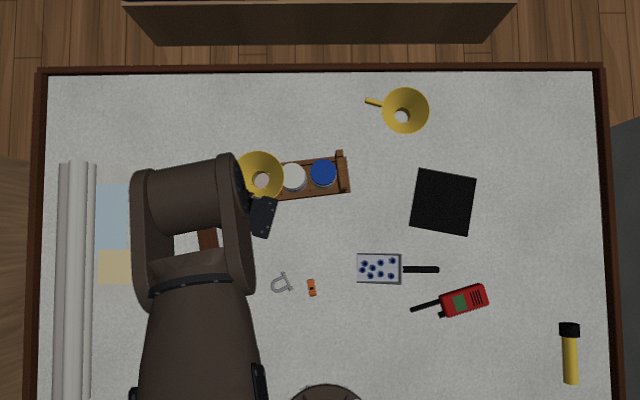

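The top view shows the funnel seated in the jar at (260,173) with its rim level (z≈159). The scoop is undisturbed, holding 8 nuts at (378,268). Next I'll grip the scoop.

```bash
python3 -m inch '[[0,0,0.164,0,0,0,0.2],[0,0,0.164,0,0,0,0.2],[0,0,0.164,0,0,0,0.2],[0,0,0.164,0,0,0,0.2],[0,0,0.164,0,0,0,0.2],[0,0,0.164,0,0,0,0.2],[0,0,0.164,0,0,0,0.2],[0,0,0.163,0,0,0,0.2],[0,0,0,-5.14,-1.68,1.5,0.2],[0,0,0,-5.14,-1.68,1.5,0.2],[0,0,0,-5.14,-1.68,1.5,0.2],[0,0,0,-5.14,-1.68,1.5,0.2],[0,0,0,-5.14,-1.68,1.5,0.2],[0,0,0,-5.14,-1.68,1.5,0.2],[0,0,0,-5.14,-1.68,2,0.2],[0,0,0,-5.14,-1.68,2,0.2],[0,0,0,0,0,0,0.2],[0,0,0,0,0,0,0.2]]'
cat > sc.py <<'E'
from h import *
import sys
p=cam(sys.argv[1]); W=cloud(p); hsv=cv2.cvtColor(p["img"],cv2.COLOR_RGB2HSV)
P=W[(hsv[...,2]<55)]; P=P[(P[:,2]>37)&(P[:,2]<50)&(abs(P[:,0]-418)<25)&(P[:,1]<-195)&(P[:,1]>-310)]
v=cv2.fitLine(P[:,:2].astype(np.float32),2,0,.01,.01).ravel(); print("handle",len(P),np.median(P,0),v,P.min(0),P.max(0))
s=env.state();print(s['eef_pos'],s['tcp_rot'],s["joints"])
E
python3 sc.py wrist; python3 sc.py top
```

```text
t: 28.8
eef_pos: [418.3, -234.0, 167.9]
tcp_rot: [-3.14, -0.002, 1.551]
ft_force: [0.5, 0.4, 0.1]
opening: 0.398
grip_force: 0.0
handle 147 [ 418.23682197 -227.1997506    43.96683341] [ 5.9813973e-02  9.9820954e-01  4.1795828e+02 -2.2769792e+02] [ 410.015165   -257.52650868   37.12065515] [ 426.26819705 -200.67119884   49.08800163]
[ 419.02418355 -233.47580259  168.69260292] [-3.14129595e+00 -4.51192705e-04  1.55305763e+00] [-6.46274438e-01  3.47180364e-01  1.95987149e+00  2.56992498e-04
  8.35046094e-01 -6.28708334e-01]Traceback (most recent call last):
  File "sc.py", line 5, in <module>
    v=cv2.fitLine(P[:,:2].astype(np.float32),2,0,.01,.01).ravel(); print("handle",len(P),np.median(P,0),v,P.min(0),P.max(0))
      ~~~~~~~~~~~^^^^^^^^^^^^^^^^^^^^^^^^^^^^^^^^^^^^^^^^
cv2.error: OpenCV(4.12.0) /io/opencv/modules/imgproc/src/linefit.cpp:50: error: (-215:Assertion failed) count > 0 in function 'fitLine2D_wods'
```

```bash
python3 -m inch '[[0,0,0,-0.15,-0.07,5,0.2],[0,0,0,0,0,5,0.2],[0,0,0,0,0,3,0.2],[0,0,0,0,0,0,0.2],[0,0,0,0,0,2.4,0.2],[0,0,0,0,0,0,0.2],[0,0,0,0,0,0,0.2],[0,0,0,0,0,0,1],[0,0,0,0,0,0,1],[0,0,0,0,0,0,1],[0,0,0,0,0,0,1]]'
```

```text
t: 30.28
eef_pos: [418.0, -236.1, 15.1]
tcp_rot: [3.141, 0.0, 1.552]
ft_force: [-2.4, -0.6, 5.5]
opening: 0.169
grip_force: 30.0
```

```bash
python3 -m inch '[[0,0,0,0,0,-0.5,1],[0,0,0,0,0,-1,1],[0,0,0,0,0,-2,1],[0,0,0,0,0,-2,1],[0,0,0,0,0,-2,1],[0,0,0,0,0,0,1],[0,0,0,0,0,0,1]]'
cat > sl.py <<'E'
from h import *
import sys
p=cam(sys.argv[1]); from nuts import nuts
o=nuts(p,30 if sys.argv[1]=="wrist" else 12,400)
for q in o: print(*q)
P=np.array([q[0] for q in o]); s=env.state(); print(s["t"],s['eef_pos'],s['tcp_rot'],s["joints"].round(2),s["opening"])
if len(sys.argv)>2: save(p,sys.argv[2])
E
python3 sl.py wrist w4; python3 sl.py top|head -9
```

```text
t: 31.15
eef_pos: [417.8, -235.8, 89.5]
tcp_rot: [-3.141, -0.0, 1.552]
ft_force: [0.3, 0.6, -2.9]
opening: 0.165
grip_force: 30.0
[ 432.  -113.4   88.9] 194 [341.   3.]
[ 401.  -122.4   89.1] 573 [275.  25.]
[ 421.  -128.    89.2] 550 [318.  37.]
[ 434.4 -148.4   89.2] 504 [346.  81.]
[ 405.7 -148.7   89.2] 506 [287.  82.]
[ 400.5 -175.6   89.3] 441 [279. 138.]
[ 439.5 -179.8   89.3] 436 [356. 145.]
31.2 [ 417.76667969 -235.80341879   89.22842278] [-3.14088964e+00 -6.30255437e-04  1.55180349e+00] [-0.65  0.47  2.04  0.    0.63 -0.63] 0.16516344107674083
[659.   -0.9 112.3] 542 [323. 172.]
[640.7 371.9  33.3] 837 [181. 185.]
[ 439.7 -178.3   90.2] 29 [397. 262.]
[ 417.  -114.6   89.4] 145 [371. 272.]
[ 433.3 -146.4   90.3] 33 [384. 265.]
[ 406.5 -145.9   89.8] 33 [384. 276.]
[ 400.3 -174.5   90.5] 30 [396. 278.]
31.25 [ 417.7252332  -235.7725805    89.12093498] [-3.14060524e+00 -8.43620499e-04  1.55180028e+00] [-0.65  0.47  2.04  0.    0.63 -0.63] 0.16677484770556938
```

View pics/w4.png

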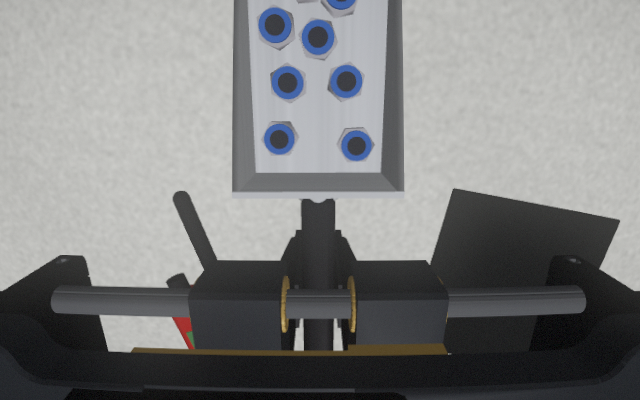

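The scoop hangs level in the grip, with the nuts lying flat around (310,80). I'll raise it and turn it toward the jar.

```bash
python3 -m inch '[[0,0,0.05,0,0,-0.8,1],[0,0,0.1,0,0,-0.8,1],[0,0,0.1,0,0,-0.8,1],[0,0,0.1,0,0,-0.8,1],[0,0,0.1,0,0,-0.8,1],[0,0,0.1,0,0,-0.8,1],[0,0,0.1,0,0,-0.8,1],[0,0,0.1,0,0,-0.8,1],[0,0,0.1,0,0,-0.8,1],[0,0,0.1,0,0,-0.8,1],[0,0,0.1,0,0,-0.8,1],[0,0,0.1,0,0,-0.8,1],[0,0,0.1,0,0,-0.8,1],[0,0,0.1,0,0,-0.8,1],[0,0,0.07,0,0,-0.8,1],[0,0,0,0,0,0,1],[0,0,0,0,0,0,1]]'; python3 sl.py wrist
```

```text
t: 33.38
eef_pos: [417.8, -235.8, 209.1]
tcp_rot: [-3.141, 0.001, 0.133]
ft_force: [0.3, -1.4, -2.8]
opening: 0.168
grip_force: 30.0
[ 543.7 -231.9  208.5] 188 [342.   3.]
[ 530.2 -202.3  208.6] 578 [275.  25.]
[ 527.6 -222.8  208.6] 558 [318.  37.]
[ 509.4 -239.1  208.7] 511 [346.  81.]
[ 504.9 -210.9  208.7] 510 [287.  82.]
[ 477.4 -209.9  208.9] 440 [279. 138.]
[ 479.4 -249.1  208.9] 444 [356. 145.]
33.425 [ 417.77166604 -235.85275694  209.12883249] [-3.14058841e+00  8.74963917e-04  1.33010889e-01] [-0.65  0.29  1.91  0.    0.94  0.79] 0.16170545201094833
```

```bash
python3 -m inch '[[0,0,0,0.28,-1,0,1],[0,0,0,0.56,-2,0,1],[0,0,0,0.84,-3,0,1],[0,0,0,1.12,-4,0,1],[0,0,0,1.12,-4,0,1],[0,0,0,1.12,-4,0,1],[0,0,0,1.12,-4,0,1],[0,0,0,1.12,-4,0,1],[0,0,0,1.12,-4,0,1],[0,0,0,0.84,-3,0,1],[0,0,0,0.42,-1.5,0,1],[0,0,0,0.2,-0.72,0,1],[0,0,0,0,0,0,1],[0,0,0,0,0,0,1]]'; python3 sl.py wrist
```

```text
t: 35.17
eef_pos: [469.4, 125.4, 209.8]
tcp_rot: [3.142, 0.0, 0.131]
ft_force: [-0.6, -0.7, -2.7]
opening: 0.168
grip_force: 30.0
[595.3 130.2 209.4] 182 [339.   3.]
[637.6  -0.8 110.8] 1545 [510.  11.]
[581.6 159.8 209.4] 574 [272.  25.]
[579.2 139.  209.4] 552 [316.  37.]
[560.9 122.8 209.5] 514 [344.  81.]
[556.3 151.1 209.5] 509 [285.  83.]
[528.9 152.2 209.6] 450 [277. 139.]
[531.  112.9 209.7] 440 [355. 145.]
35.225 [469.4585616  125.35693215 209.86368652] [ 3.14158892e+00 -1.66546789e-06  1.30782622e-01] [ 0.12  0.3   1.9  -0.    0.95  1.56] 0.16551489003797895
```

```bash
python3 -m inch '[[0,-0.1,0,0.18,0,-1.0,1],[0,-0.1,0,0.18,0,-1.0,1],[0,-0.1,0,0.18,0,-1.0,1],[0,-0.05,0,0.07,0,-0.73,1],[0,-0.05,0,0.07,0,-0.73,1],[0,-0.05,0,0.07,0,-0.73,1],[0,-0.04,0,0.05,0,-0.58,1],[0,-0.03,0,0.04,0,-0.44,1],[0,-0.03,0,0.04,0,-0.44,1],[0,-0.03,0,0.04,0,-0.44,1],[0,0,0,0,0,0,1],[0,0,0,0,0,0,1]]'; python3 sl.py wrist; python3 sl.py scene | head -14
```

```text
t: 36.72
eef_pos: [497.6, 129.5, 274.7]
tcp_rot: [-3.141, 0.579, 0.131]
ft_force: [0.4, 0.8, -1.6]
opening: 0.167
grip_force: 30.0
36.775 [497.54897027 129.5599903  274.75645133] [-3.1414722   0.57922873  0.1314933 ] [ 0.13  0.53  1.44 -0.    1.75  1.57] 0.16642493196162272
[627.2 163.8 188. ] 19 [379. 176.]
[629.9 125.5 190.8] 21 [365. 179.]
[642.9 362.6  44.9] 713 [439. 198.]
[664.2  -3.1 110.4] 401 [320. 216.]
36.825 [497.52727495 129.66277549 274.85850874] [-3.14144242  0.57918253  0.13164536] [ 0.13  0.53  1.44 -0.    1.75  1.57] 0.16887177305569662
```

```bash
python3 -m inch '[[0,-0.04,0,0.05,0,-0.58,1],[0,-0.04,0,0.05,0,-0.58,1],[0,0,0,0,0,0,1],[0,0,0,0,0,0,1],[0,0,0,0,0,0,1]]'
cat > view.py <<'E'
from h import *
import sys
p=cam("scene"); save(p,sys.argv[1],tuple(map(int,sys.argv[2:6])),4)
s=env.state(); print(s["t"],s["eef_pos"],s["tcp_rot"],s["ft_force"])
E
python3 view.py s1 280 120 460 260
```

```text
t: 37.45
eef_pos: [504.7, 130.8, 283.9]
tcp_rot: [-3.141, 0.659, 0.132]
ft_force: [0.5, 0.5, -1.4]
opening: 0.165
grip_force: 30.0
37.5 [504.7334185  130.79133911 283.93822281] [-3.14148459  0.65923915  0.13193963] [-0.02107891 -0.21658997 -1.41454152]
```

View pics/s1.png

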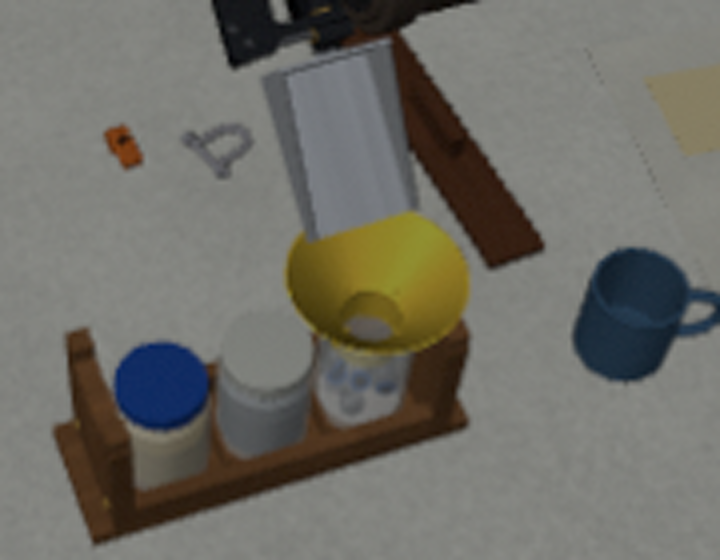

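The scene crop shows the scoop empty at (340,150) and nuts visible inside the jar at (350,385). The funnel mouth at (375,300) is clear. I'll level the scoop and set it down on free table.

```bash
python3 -m inch '[[0,0.11,0,0,0,0,1],[0,0.11,0,0,0,0,1],[0,0.11,0,0,0,0,1],[0,0.11,0,0,0,0,1],[0,0.11,0,0,0,0,1],[0,0.109,0,0,0,0,1],[0,0,0,-1.92,4.6,0,1],[0,0,0,-1.92,4.6,0,1],[0,0,0,-1.92,4.6,0,1],[0,0,0,-1.92,4.6,0,1],[0,0,0,-1.92,4.6,0,1],[0,0,0,0,0,5.5,1],[0,0,0,0,0,5.5,1],[0,0,0,0,0,5.5,1],[0,0,0,0,0,5.5,1],[0,0,0,0,0,0,1],[0,0,0,0,0,0,1]]'
```

```text
t: 39.62
eef_pos: [440.5, -110.1, 65.4]
tcp_rot: [3.141, -0.0, 0.132]
ft_force: [-0.7, -0.4, -0.5]
opening: 0.168
grip_force: 30.0
```

```bash
python3 sl.py top t4
```

```text
[659.2  -0.9 112.2] 541 [323. 172.]
[640.6 372.1  33.1] 831 [181. 185.]
[644.1 159.7  43.9] 55 [261. 183.]
39.675 [ 440.76311191 -110.20469617   65.89739079] [ 3.14007637e+00 -1.79980836e-03  1.31952639e-01] [-0.39  0.49  2.12 -0.    0.53  1.05] 0.16903779434761734
```

View pics/t4.png

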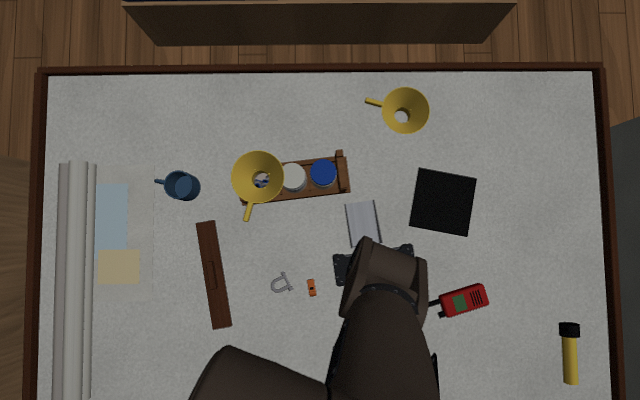

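The top view shows the scoop empty at (363,223), nuts under the spout in the jar at (261,181), and no nut on the table. I'll set the scoop down.

```bash
python3 -m inch '[[0,0,0,0,0,2.5,1],[0,0,0,0,0,1.5,1],[0,0,0,0,0,0.7,1],[0,0,0,0,0,0,1],[0,0,0,0,0,0,1],[0,0,0,0,0,0.25,1],[0,0,0,0,0,0,1]]'
```

```text
t: 40.55
eef_pos: [439.9, -110.0, 14.8]
tcp_rot: [3.141, 0.0, 0.132]
ft_force: [-1.3, -0.6, 7.1]
opening: 0.167
grip_force: 30.0
```

```bash
python3 -m inch '[[0,0,0,0,0,0,0.5],[0,0,0,0,0,0,0.2],[0,0,0,0,0,-5,0.2],[0,0,0.1,0,0,-5.2,0.2],[0,0,0.1,0,0,-5.2,0.2],[0,0,0.1,0,0,-5.2,0.2],[0,0,0.111,0,0,-5.2,0.2],[0,0,0,0.64,-5.1,0,0.2],[0,0,0,0.64,-5.1,0,0.2],[0,0,0,0.64,-5.1,0,0.2],[0,0,0,0.63,-5.1,0,0.2],[0,0,0,0.63,-5.1,0,0.2],[0,0,0,0.63,-5.1,0,0.2],[0,0,0,0,0,0,0.2],[0,0,0,0,0,0,0.2]]'; python3 fun2.py wrist 159 644 150; python3 jar.py w5
```

```text
t: 42.42
eef_pos: [560.5, 173.5, 271.8]
tcp_rot: [3.141, 0.002, -0.279]
ft_force: [0.3, -0.3, 0.6]
opening: 0.399
grip_force: 0.0
6407 155.90943908610956
centre [642.9 149.3] 3822 r [55.1 58.2 61.2]
handle pts 453 [560.1 173.3 158.8] ang 2.858996913673919 line 2.8501650439780084 rmax 103.78552984694156
grip [561.24433139 172.98302062]
[560.55290888 173.06015064 272.06368972] [ 3.14084031e+00  1.32854901e-03 -2.79600365e-01]
[638.21302537 149.48420764 441.1968835 ] [560.61886635 172.83928497 272.25239618]
jar 0.55 [651.9 147.6  16.3] [[316.  90.]]
jar 0.38 [657.5   9.8 108.3] [[454.  41.]]
capped_white 0.77 [650.9  63.8 114.5] [[402.  63.]]
capped_white 0.18 [647.9 152.5 140.7] [[311.  92.]]
capped_blue 0.84 [655.3   6.8 108.4] [[458.  42.]]
capped_blue 0.27 [646.2 149.5 142. ] [[315.  93.]]
rack 0.97 [636.4 -38.7  79.7] [[492.  54.]]
```

View pics/w5.png

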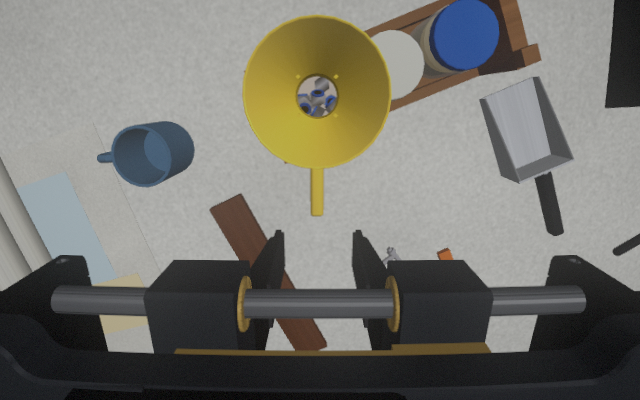

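The wrist view shows the empty funnel with the nuts below its spout at (317,95), the handle at (317,190) between the fingers, and the scoop flat at (530,140). Now I'll take the funnel out.

```bash
python3 -m inch '[[0,0,0,0,0,5,0.2],[0,0,0,0,0,5,0.2],[0,0,0,0,0,0,0.2],[0,0,0,0,0,4.2,0.2],[0,0,0,0,0,0,0.2],[0,0,0,0,0,0,0.2],[0,0,0,0,0,0,1],[0,0,0,0,0,0,1],[0,0,0,0,0,0,1],[0,0,0,0,0,0,1]]'; python3 -m inch '[[0,0,0,0,0,-1,1],[0,0,0,0,0,-2,1],[0,0,0,0,0,-2,1],[0,0,0,0,0,-3,1],[0,0,0,0,0,-3,1],[0,0,0,0,0,0,1]]'; python3 fun2.py top 270 640 150
```

```text
t: 43.98
eef_pos: [560.8, 173.9, 130.4]
tcp_rot: [3.141, 0.001, -0.279]
ft_force: [-0.8, 0.1, 1.7]
opening: 0.127
grip_force: 30.0
t: 44.72
eef_pos: [561.6, 174.0, 242.6]
tcp_rot: [-3.14, -0.003, -0.279]
ft_force: [-0.1, -0.2, -1.4]
opening: 0.127
grip_force: 30.0
668 267.6410879593041
centre [640.6 151.4] 475 r [53.3 58.6 63.1]
[560.91466034 173.83797318 240.90447825] [-3.14123945e+00 -3.65441348e-04 -2.79192251e-01]
```

```bash
python3 -m inch '[[0,0,0,0.96,5.76,0,1],[0,0,0,0.96,5.76,0,1],[0,0,0,0.96,5.76,0,1],[0,0,0,0.96,5.76,0,1],[0,0,0,0.96,5.76,0,1],[0,0,0,0.96,5.76,0,1],[0,0,0,0.96,5.76,0,1],[0,0,0,0.96,5.76,0,1],[0,0,0,0,0,0,1],[0,0,0,0,0,5,1],[0,0,0,0,0,5,1],[0,0,0,0,0,5,1],[0,0,0,0,0,2.5,1],[0,0,0,0,0,0,1],[0,0,0,0,0,0,1]]';  python3 fun2.py top 91 590 -315
```

```text
t: 46.65
eef_pos: [508.0, -290.0, 66.0]
tcp_rot: [3.141, 0.0, -0.279]
ft_force: [-0.1, -0.2, -0.3]
opening: 0.127
grip_force: 30.0
437 90.33254202778448
centre [ 585.7 -314.1] 331 r [53.1 59.5 64.8]
[ 508.10915799 -290.23737588   66.41673648] [ 3.14077306e+00 -5.88393957e-04 -2.78767613e-01]
```

```bash
python3 -m inch '[[0,0,0,0,0,1,1],[0,0,0,0,0,0.5,1],[0,0,0,0,0,0,1],[0,0,0,0,0,0.15,1],[0,0,0,0,0,0,1]]'
```

```text
t: 47.32
eef_pos: [507.5, -290.4, 49.3]
tcp_rot: [3.141, 0.001, -0.279]
ft_force: [-2.7, 1.4, 5.5]
opening: 0.125
grip_force: 30.0
```

```bash
python3 -m inch '[[0,0,0,0,0,0,0.5],[0,0,0,0,0,0,0.2],[0,0,0,0,0,-6,0.2],[0,0,0,0,0,-6,0.2],[0,0,0,0,0,-6,0.2],[0,0,0,-2.98,-5.05,-0.7,0.2],[0,0,0,-2.98,-5.05,-0.7,0.2],[0,0,0,-2.98,-5.05,-0.7,0.2],[0,0,0,-2.98,-5.05,-0.7,0.2],[0,0,0,-2.98,-5.05,-0.7,0.2],[0,0,0,-2.98,-5.05,-0.7,0.2],[0,0,0,-2.98,-5.05,-0.7,0.2],[0,0,0,-2.98,-5.05,-0.7,0.2],[0,0,0,-2.98,-5.05,-0.7,0.2],[0,0,0,-2.98,-5.05,-0.7,0.2],[0,0,-0.15,0,0,0,0.2],[0,0,-0.15,0,0,0,0.2],[0,0,-0.15,0,0,0,0.2],[0,0,0,0,0,0,0.2],[0,0,0,0,0,0,0.2]]'; python3 fun2.py top 79 590 -315
cat > bar.py <<'E'
from h import *
import sys
p=cam("wrist"); W=cloud(p); save(p,sys.argv[1])
hsv=cv2.cvtColor(p["img"],cv2.COLOR_RGB2HSV); br=cv2.inRange(hsv,(0,60,15),(18,255,140))>0
Z=W[...,2]; near=(np.hypot(W[...,0]-409,W[...,1]-287)<220)&(W[...,0]<620)
for nm,lo,hi in (("slab",7,17),("rib",30,46)):
    P=W[near&br&(Z>lo)&(Z<hi)]
    if len(P)>20:
        m=np.zeros((880,880),np.uint8); i=((P[:,:2]-[190,60])*2).astype(int).clip(0,879); m[i[:,0],i[:,1]]=255
        m=cv2.morphologyEx(m,cv2.MORPH_CLOSE,np.ones((5,5))); n,l,s,c=cv2.connectedComponentsWithStats(m); k=1+s[1:,4].argmax()
        q=np.argwhere(l==k)/2+[190,60]; r=cv2.minAreaRect(q.astype(np.float32)); b=cv2.boxPoints(r); e=[b[1]-b[0],b[2]-b[1]]; e=max(e,key=np.linalg.norm); a=np.arctan2(e[1],e[0]); a=(a+np.pi/2)%np.pi-np.pi/2
        print(nm,len(P),np.round(r[0],1),np.round(r[1],1),"long axis",a.round(3),"z",np.median(P[:,2]).round(1))
s=env.state(); print(s["t"],s["eef_pos"],s["tcp_rot"],s["joints"].round(2))
E
python3 bar.py w6
```

```text
t: 49.82
eef_pos: [360.5, 277.2, 298.9]
tcp_rot: [-3.141, 0.001, 0.167]
ft_force: [0.0, 0.7, 0.5]
opening: 0.401
grip_force: 0.0
683 76.19779791530391
centre [ 589.9 -312.7] 388 r [54.6 58.6 62.1]
handle pts 76 [ 506.1 -288.2   78.5] ang 2.85681295311095 line 2.8932393749209666 rmax 105.27094542445
grip [ 508.35822186 -288.8357517 ]
[360.54151269 277.19529016 298.86277121] [-3.14149932e+00  9.31610089e-04  1.67967599e-01]
slab 6705 [409.6 286.3] [278.2  48.8] long axis 0.171 z 11.2
rib 625 [409.  286.6] [69.  14.6] long axis 0.173 z 36.9
49.925 [360.52708801 277.20301005 298.88395031] [-3.14147575e+00  9.31699541e-04  1.68537427e-01] [0.51 0.16 1.83 0.   1.16 1.91]
```

View pics/w6.png

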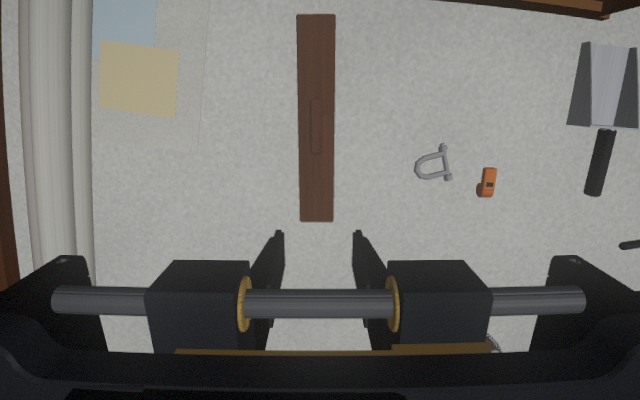

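The wrist view shows the bar at (316,118) with its rib up, and the camera fit gives centre (409.3,286.5) and long-axis angle 0.172. The funnel stands upright on the mat, rim at z≈77. Next I'll grip the rib.

```bash
python3 -m inch '[[0,0,0,4.97,-0.1,3,0.2],[0,0,0,0,0,6,0.2],[0,0,0,0,0,6,0.2],[0,0,0,0,0,6,0.2],[0,0,0,0,0,5,0.2],[0,0,0,0,0,0,0.2],[0,0,0,0,0,2.2,0.2],[0,0,0,0,0,0,0.2],[0,0,0,0,0,0,0.2]]'
```

```text
t: 51.05
eef_pos: [409.8, 287.1, 18.6]
tcp_rot: [-3.141, -0.001, 0.17]
ft_force: [0.4, 0.3, -0.7]
opening: 0.4
grip_force: 0.0
```

```bash
python3 -m inch '[[0,0,0,0,0,0.3,0.2],[0,0,0,0,0,0,0.2],[0,0,0,0,0,0,1],[0,0,0,0,0,0,1],[0,0,0,0,0,0,1],[0,0,0,0,0,0,1],[0,0,0,0,0,-2,1],[0,0,0,0,0,-4,1],[0,0,0,0,0,-6,1],[0,0,0,0,0,-6,1],[0,0,0,0,0,-2,1],[0,0,0,0,0,0,1],[0,0,0,0,0,0,1]]'; python3 -c "
from h import *
p=cam('top'); W=cloud(p); hsv=cv2.cvtColor(p['img'],cv2.COLOR_RGB2HSV); br=cv2.inRange(hsv,(0,60,15),(18,255,140))>0
Z=W[...,2]; P=W[br&(Z>180)&(Z<240)&(np.hypot(W[...,0]-409,W[...,1]-287)<170)]; print(len(P), P.min(0),P.max(0))
s=env.state();print(s['eef_pos'],s['tcp_rot'])"
```

```text
t: 52.68
eef_pos: [408.7, 286.4, 212.5]
tcp_rot: [3.141, 0.003, 0.171]
ft_force: [0.6, 0.2, -2.1]
opening: 0.166
grip_force: 30.0
2155 [271.63305434 237.87560437 201.60701327] [550.08124986 333.26585419 233.78988179]
[408.69655464 286.37406281 212.32836213] [3.14087516 0.00344463 0.17075458]
```

```bash
python3 -m inch '[[0,0,-0.151,0,0,0,1],[0,0,-0.151,0,0,0,1],[0,0,-0.151,0,0,0,1],[0,0,-0.151,0,0,0,1],[0,0,-0.151,0,0,0,1],[0,0,-0.151,0,0,0,1],[0,0,-0.151,0,0,0,1],[0,0,-0.151,0,0,0,1],[0,0,-0.151,0,0,0,1],[0,0,-0.152,0,0,0,1],[0,0,0,-3.98,3.63,0,1],[0,0,0,-3.98,3.63,0,1],[0,0,0,-3.98,3.63,0,1],[0,0,0,-3.98,3.63,0,1],[0,0,0,-3.97,3.63,0,1],[0,0,0,-3.97,3.62,0,1],[0,0,0,0,0,0,1],[0,0,0,0,0,0,1],[0,0,0,0,0,0,1]]'
cat > br2.py <<'E'
from h import *
p=cam("top"); W=cloud(p); Z=W[...,2]
s=env.state(); h=s["eef_pos"][2]-15.6
hsv=cv2.cvtColor(p['img'],cv2.COLOR_RGB2HSV); br=cv2.inRange(hsv,(0,60,15),(18,255,140))>0
P=W[br&(abs(Z-h-12)<9)&(abs(W[...,0]-651)<110)&(abs(W[...,1]-73)<190)]
a=np.array([-.111,.9938]);b=np.array([.9938,.111]);d=P[:,:2]-[651.45,73.5]
print(len(P),"along",(d@a).min(),(d@a).max(),"across",(d@b).min(),(d@b).max())
for side in (-1,1):
    q=P[np.sign(d@a)==side]; 
    if len(q)>10: print(side,np.median(q,0).round(1))
print(s["eef_pos"],s["tcp_rot"],s["joints"].round(2))
E
python3 br2.py
```

```text
t: 55.1
eef_pos: [651.2, 74.6, 213.2]
tcp_rot: [-3.14, -0.0, 1.683]
ft_force: [-0.4, 0.2, -2.6]
opening: 0.166
grip_force: 30.0
835 along -139.18978463178445 137.13771002803986 across -24.332834126185897 25.752366591937047
-1 [661.6 -28.2 211.4]
1 [643.8 144.7 211.7]
[651.35706174  74.65245449 213.51907727] [-3.14016018e+00 -1.72298052e-04  1.68309162e+00] [ 0.01  0.54  1.48  0.    1.13 -0.1 ]
```

```bash
python3 -m inch '[[0,0,0,-0.1,0,3,1],[0,0,0,0,0,3,1],[0,0,0,0,0,1,1],[0,0,0,0,0,0,1],[0,0,0,0,0,0.5,1],[0,0,0,0,0,0,1],[0,0,0,0,0,0,1]]'; python3 br2.py
```

```text
t: 56.02
eef_pos: [652.2, 72.7, 139.1]
tcp_rot: [-3.141, -0.0, 1.682]
ft_force: [0.7, 0.5, -1.0]
opening: 0.169
grip_force: 30.0
768 along -141.5125995867176 136.48217497952294 across -45.64275333202 46.314432424924036
-1 [662.  -34.1 137.2]
1 [652.9 207.5 137. ]
[652.2021262   72.66401991 139.04075237] [-3.14126472e+00 -2.54623037e-06  1.68179623e+00] [ 0.01  0.61  1.55 -0.    0.98 -0.1 ]
```

```bash
python3 -m inch '[[0,0,0,0,0,0.4,1],[0,0,0,0,0,0.3,1],[0,0,0,0,0,0.1,1],[0,0,0,0,0,0,1],[0,0,0,0,0,0,1]]'
```

```text
t: 56.7
eef_pos: [652.1, 72.7, 130.7]
tcp_rot: [-3.141, -0.0, 1.682]
ft_force: [-0.3, 0.2, -0.9]
opening: 0.169
grip_force: 30.0
```

```bash
python3 -m inch '[[0,0,0,0,0,0.15,1],[0,0,0,0,0,0,1],[0,0,0,0,0,0.1,1],[0,0,0,0,0,0,1]]'
```

```text
t: 57.2
eef_pos: [652.1, 72.7, 128.9]
tcp_rot: [-3.141, 0.0, 1.682]
ft_force: [-1.8, 0.2, 4.8]
opening: 0.164
grip_force: 30.0
```

```bash
python3 -m inch '[[0,0,0,0,0,0,0.5],[0,0,0,0,0,0,0.2],[0,0,0,0,0,0,0.2],[0,0,0,0,0,-3,0.2],[0,0,0,0,0,-5,0.2],[0,0,0,0,0,-5,0.2],[0,0,0,2.5,-5,0,0.2],[0,0,0,2.5,-5,0,0.2],[0,0,0,2.5,-5,0,0.2],[0,0,0,2.5,-5,0,0.2],[0,0,0,0,0,0,0.2],[0,0,0,0,0,0,0.2]]'
python3 - <<'E'
from h import *
p=cam("top"); W=cloud(p); Z=W[...,2]; hsv=cv2.cvtColor(p['img'],cv2.COLOR_RGB2HSV); br=cv2.inRange(hsv,(0,60,15),(18,255,140))>0
a=np.array([-.111,.9938]);b=np.array([.9938,.111]); D=W[...,:2]-[651.45,73.5]; u=D@a; v=D@b
for lo,hi in ((-150,-132),(-110,-45),(45,110),(132,150)):
    m=br&(u>lo)&(u<hi)&(abs(v)<35)&(Z>120)&(Z<135); print(lo,m.sum(),"z",np.median(Z[m]).round(1),"across",np.percentile(v[m],[2,98]).round(1),"along",u[m].min().round(1),u[m].max().round(1))
from nuts import nuts
for o in nuts(p,8,300): print(*o)
save(p,"final",(160,80,490,340),2.3)
E
python3 fun2.py top 79 590 -315
```

```text
t: 58.7
eef_pos: [443.0, 150.0, 258.7]
tcp_rot: [3.141, -0.0, 1.682]
ft_force: [0.7, -0.1, -0.5]
opening: 0.397
grip_force: 0.0
-150 80 z 127.0 across [-22.6  25.2] along -141.1 -132.0
-110 566 z 127.4 across [-22.9  25. ] along -109.8 -45.1
45 579 z 127.2 across [-22.8  25.6] along 45.1 109.9
132 38 z 127.5 across [-22.7  22.8] along 132.1 136.3
[690.1   2.2 112.4] 8 [322. 159.]
[640.6 372.3  33.5] 833 [181. 185.]
[634.1  -3.2 111.7] 51 [324. 182.]
685 76.54407482966326
centre [ 590.  -312.4] 409 r [54.2 58.5 62. ]
handle pts 78 [ 506.1 -287.9   78.7] ang 2.857915577021939 line 2.907612295636247 rmax 105.15455001309573
grip [ 508.43001953 -288.56479467]
[443.34096793 149.64653032 258.23949164] [-3.14098743e+00 -4.10601901e-05  1.68116783e+00]
```

View pics/final.png

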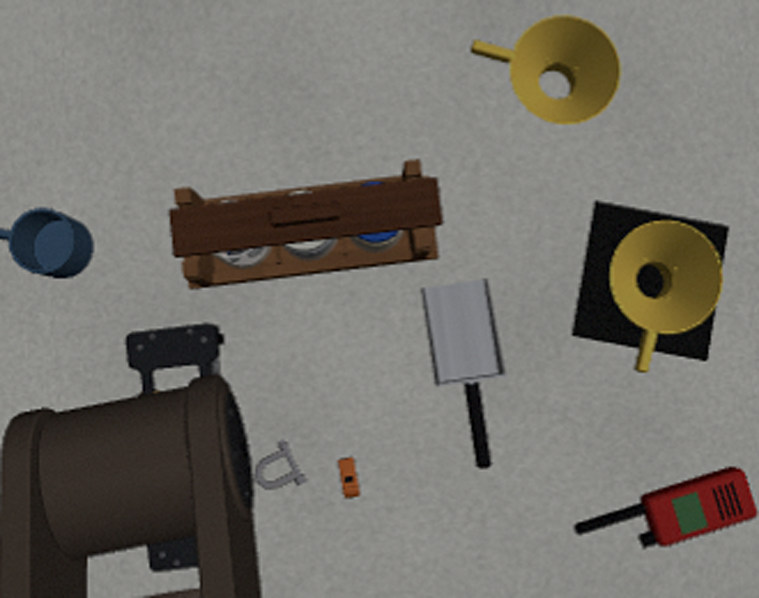

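The crop shows the bar in both notches at (305,215), top level at z≈127 so its underside is at about 115, and centred within 3 mm. The funnel is upright on the mat at (665,278), the scoop lies flat at (463,330), and the bystanders haven't moved. Handing in.

```bash
python3 -c "
from cell import env; print(env.job_done())"
```

```text
the job is handed in; nothing more can be done
None
```

I handed the job in at about 59 s, but got no verdict back: all eight nuts went through the funnel into the jar, the scoop lies flat, the funnel is upright on the mat, the bar rests level in both notches, and the bystanders look unmoved in the last picture.

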